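# Swap flat battery packs for charged ones

### The arm

A 6-joint arm with a two-finger parallel gripper is mounted at the origin on a cart in front of the work surface, level with it; the furniture and walls round the work are solid. World frame = base frame: x ahead of the robot, y to its left, z up, the work surface at z = 0. Lengths are in m, angles in degrees, forces in N, time in s.
With the tool pointing down it reaches from about 0.3 to 0.75 m from the base axis. Payload 8.5 kg.
Tool frame: the origin (TCP) lies on the centre line of the jaws, within the pads' length; the fingertips stand 17 mm ahead of it and the grasp point (between the pads) lies 2 mm behind it (env.tip_extent is the distance from the TCP to the fingertips, in m); z points along the fingers, y is the direction in which the jaws open and shut (so a half turn about z gives the same grasp; the last joint's range is limited). The gripper opens to 85 mm and grips with 20 to 120 N. Pads are 22 mm wide; open, the fingers measure 114 mm over their backs; the gripper's body (76 mm by 85 mm) begins 54 mm behind the grasp point. The pads swing forward as they close: fully open they stand 13 mm farther back than shut.
Start: joints at [-12.336, 21.807, 74.336, -0, 83.858, -12.336], TCP at [0.55, 0, 0.248] pointing down, gripper open.
Joint ranges: [-178.18, 178.18], [-50.72, 133.34], [12.68, 142.11], [-81.47, 261.47], [9.98, 163.14], [-165.26, 165.26]. Speed limits (degrees/s): [136.94, 136.94, 180, 180, 180, 180].

### API

Orientations are given as a 3x3 rotation matrix whose columns are the frame's x, y, z axes.
In Python, from rig import telemetry, get_image, camera_params, close_job, env gives the robot as it stands.
- The arm moves only by the tool apply_moves, never from a script. Its argument "motion" is a list of rows, each an object of numbers: "tx", "ty", "tz": the shift along the tool's x, y, z in cm; "turn": the turn about the tool's z in degrees; "jaw": the gripper's target within -1 to 1 (fully open at 1, half-way at 0, shut at -1). In form: [{"tx": .., "ty": .., "tz": .., "turn": .., "jaw": ..}, ...]. A call has 1 to 5 rows; each row is the pose to reach, as a shift and turn from the pose measured when the call began, along the tool's axes at that moment; what a row does not reach only later rows make up. A row lasts 1/12 s, in which the tool goes at most 41.7 mm and 7.16 degrees, less where a joint would pass 70% of its speed; a pose out of reach is approached as far as the arm can. A call with a gripper value outside its range is refused whole. The fingers move at their own pace and stop on an object; "squeeze" is the grip in N (left out, the last holds). Time passes only in rows, so rows that repeat a pose let the fingers close. It gives the time, the measured TCP pose, the force and the opening at its end, in the units of the state.
- telemetry.observe(): the state, without advancing time (a new reading comes with each control period).
- get_image(name): name is "scene" or "side" or "wrist"; returns (picture, depth): 480x640x3 uint8, red, green, blue; 480x640 float32, m along the optical axis (not along the pixel's ray), 0 where there is no reading.
- camera_params(name): a dict with "fx", "fy", "cx", "cy" (pixels), "rvec" (rotation vector, rad) and "tvec" (3), from world to camera coordinates, as OpenCV has them. Camera axes: x right, y down, z forward; pixel columns grow to the right and rows downward; lengths in m; the calibration is good to about 2 mm. A picture is of the moment at which its call begins: read the wrist's pose just before it. camera_params takes no time and is no camera call; for the wrist camera it gives the pose at the moment of the call.
- close_job(): hands the job in, once; it reports no verdict.
The state is a dict: "time_s": time; "q": joint angles; "qvel": joint speeds; "joint_efforts": joint torques, N m; "position": TCP position; "tool_rot": TCP orientation; "ft_force": force on the tool from outside, world axes, zero at the start; "wrist_torque": the same for the moment, N m; "grip_width": finger opening in m.
Only numpy, scipy, OpenCV 4.12 (cv2) and the standard library are available. Lean on these libraries where they do the work, as an engineer would, in place of code of your own. Each camera call takes 0.05 s, during which the arm holds its last target. There are 200 camera calls.

### The job

The packs in the two chargers are full and those in the label printer and the handheld scanner are flat: swap them, so that printer and scanner each get the full pack of their size and the flat packs stand in the chargers in their stead, every pack upright and fully home in its seat. There is free worktop to set a pack down on the way. Leave the box of paper clips and the staple remover lying where they are.

Things in the scene. Friction and masses are not known exactly. Their poses are not given: they have to be found in the camera images.
- pack_large_flat: Battery pack of the larger size: upright dark brick 40 mm (its x) by 70 mm (its y), 50 mm tall, light grey top, ribbed long sides, 240 g; the foot tapers in 3 mm a side. Same both ways round. Origin: centre of the underside. This one is flat: starts in the label printer, belongs in the large charger.
- pack_large_full: Battery pack of the larger size: upright dark brick 40 mm (its x) by 70 mm (its y), 50 mm tall, light grey top, ribbed long sides, 240 g; the foot tapers in 3 mm a side. Same both ways round. Origin: centre of the underside. This one is full: starts in the large charger, belongs in the label printer.
- pack_small_flat: Battery pack of the smaller size: upright dark brick 30 mm (its x) by 46 mm (its y), 50 mm tall, light grey top, ribbed long sides, 130 g; the foot tapers in 3 mm a side. Same both ways round. Origin: centre of the underside. This one is flat: starts in the scanner, belongs in the small charger.
- pack_small_full: Battery pack of the smaller size: upright dark brick 30 mm (its x) by 46 mm (its y), 50 mm tall, light grey top, ribbed long sides, 130 g; the foot tapers in 3 mm a side. Same both ways round. Origin: centre of the underside. This one is full: starts in the small charger, belongs in the scanner.
- label_printer: Portable label printer, light grey, 88 (x) by 175 mm (y): large-pack seat at y = -54 to 54 mm, label roll housing, 58 mm high, a white label sticking out, at y = 54 to 114 mm. Seat: well over the origin, long side along y, floor at z = 14 mm, rim at 32 mm; 2.5 mm play round a pack, flaring to 7.5 mm at the rim. Pack's x along x, either way round. Fixed; origin on the worktop, front to -x.
- scanner: Handheld scanner on its face, light grey, 74 (x) by 202 mm (y): ribbed handle to y = -117 mm, 28 mm high; small-pack seat; scan head with dark window at y = 42 to 85 mm, 38 mm high. Seat: well over the origin, long side along y, floor at z = 12 mm, rim at 30 mm; 2.5 mm play round a pack, flaring to 7.5 mm at the rim. Pack's x along x, either way round. Fixed; origin on the worktop, front to -x.
- charger_large: Charging stand for a large pack, nearly black, x = -65 to 39 mm, y = -54 to 54 mm; sloping front with three small lights. Seat: well over the origin, long side along y, floor at z = 8 mm, rim at 26 mm; 2.5 mm play round a pack, flaring to 7.5 mm at the rim. Pack's x along x, either way round. Fixed; origin on the worktop, front to -x.
- charger_small: Charging stand for a small pack, nearly black, x = -60 to 34 mm, y = -42 to 42 mm; sloping front with three small lights. Seat: well over the origin, long side along y, floor at z = 8 mm, rim at 26 mm; 2.5 mm play round a pack, flaring to 7.5 mm at the rim. Pack's x along x, either way round. Fixed; origin on the worktop, front to -x.
- clip_box: Loose bystander: small flat light-coloured box of paper clips, 53 (x) by 75 (y) by 21 mm tall; origin: centre of the underside. Apart from the listed things the worktop is bare at x = 0.36 to 0.70 m, y = -0.40 to 0.40 m, with room for a pack between x = 0.41 and 0.47 m, near y = 0.
- staple_remover: Loose bystander: claw-type staple remover lying on its side, black pads and bright claws, 39 (x) by 56 (y) by 20 mm tall; origin: centre of the underside.

How it is judged (in metres and radians):
At the end, for the whole second after the job is handed in: Full packs in printer and scanner, flat packs in the chargers of their size: each within 8 mm of the middle of its seat, within 5 mm of the well floor, upright within 0.12 rad, square to the seat within 0.2 rad, and at rest (horizontal distance between pack_large_flat and charger_large below 0.008 m and z of pack_large_flat in the frame of charger_large below 0.013 m and angle between each of pack_large_flat, pack_large_full, pack_small_flat, pack_small_full's own z axis and vertical below 0.12 rad and angle between the x axis of pack_large_flat and the x axis of charger_large, either way round below 0.2 rad and linear speed of each of pack_large_flat, pack_large_full, pack_small_flat, pack_small_full below 0.02 m/s and horizontal distance between pack_large_full and label_printer below 0.008 m and z of pack_large_full in the frame of label_printer below 0.019 m and angle between the x axis of pack_large_full and the x axis of label_printer, either way round below 0.2 rad and horizontal distance between pack_small_flat and charger_small below 0.008 m and z of pack_small_flat in the frame of charger_small below 0.013 m and angle between the x axis of pack_small_flat and the x axis of charger_small, either way round below 0.2 rad and horizontal distance between pack_small_full and scanner below 0.008 m and z of pack_small_full in the frame of scanner below 0.017 m and angle between the x axis of pack_small_full and the x axis of scanner, either way round below 0.2 rad); the robot touches nothing.
It fails at once if the box of paper clips is pushed more than 25 mm (distance of clip_box from where it was at the start of the episode above 0.025 m).
It fails at once if the staple remover is pushed more than 25 mm (distance of staple_remover from where it was at the start of the episode above 0.025 m).
It also fails if it takes over 128 s, if anything falls off the work surface, if the arm or the gripper's body presses on something with over 40 N, if the wrist force passes 120 N, or if a joint passes its speed limit or range.

## Working session

There is one attempt and no reset: what is moved stays moved. The work goes in short steps, Python scripts to look and compute and a tool call to move; the robot and the scene stay as the last step left them, time stands still between calls to the robot, and variables do not carry over. Pictures are saved under pics/ and viewed, about 12 in all and at most 16, crops included, and the job is handed in when it is done.

Besides the shell and the picture viewer there is one more tool, called after "Emit:" by a JSON object that holds its "op" and its "data", one argument or row to a line. apply_moves: Moves the arm, as the interface text tells. Its arguments: {"type":"object","properties":{"motion":{"type":"array"},"squeeze":{"type":"number"}},"required":["motion"]}

```bash
mkdir -p pics; cat > h.py <<'E'
import numpy as np, cv2
from rig import telemetry, get_image, camera_params, close_job, env
def cam(n):
    p=camera_params(n);R=cv2.Rodrigues(np.array(p["rvec"],float))[0];return p,R,np.array(p["tvec"],float).ravel()
def cloud(n,d,c):
    p,R,t=c;v,u=np.mgrid[:480,:640]
    P=np.stack([(u-p["cx"])/p["fx"]*d,(v-p["cy"])/p["fy"]*d,d],-1)
    return (P-t)@R
def save(n,im): cv2.imwrite(f"pics/{n}.png",im[:,:,::-1])
E
python3 - <<'E'
from h import *
s=telemetry.observe();print(s)
for n in("scene","side"):
    c=cam(n);im,d=get_image(n);save(n+"0",im);np.savez(f"{n}0.npz",im=im,d=d,P=cloud(n,d,c));print(n,-c[1].T@c[2])
E
```

```text
{'time_s': 0.0, 'q': array([-1.23358789e+01,  2.18415317e+01,  7.43858530e+01,  1.26986056e-03,
        8.38573160e+01, -1.23364115e+01]), 'qvel': array([-0.0120664 ,  0.07472886,  0.06833613, -0.02147965,  0.05140971,
       -0.03778515]), 'joint_efforts': array([-1.00240642e-03, -4.48466885e+01, -2.31285810e+01, -2.87182611e-04,
        4.73836102e-03,  1.77242771e-05]), 'position': array([5.49729951e-01, 6.12103802e-05, 2.47700211e-01]), 'tool_rot': array([[-6.66456615e-06,  9.99998964e-01, -1.43946680e-03],
       [ 9.99999943e-01,  7.15018550e-06,  3.37355689e-04],
       [ 3.37365632e-04, -1.43946447e-03, -9.99998907e-01]]), 'ft_force': array([-0.35604237,  0.1627212 , -0.40329665]), 'wrist_torque': array([-0.00701513, -0.0216801 , -0.00288688]), 'grip_width': 0.08525647468089906}
scene [-0.03107678 -1.10828918  0.62704637]
side [-0.00270932 -0.74946452  0.59777507]
```

View pics/scene0.png

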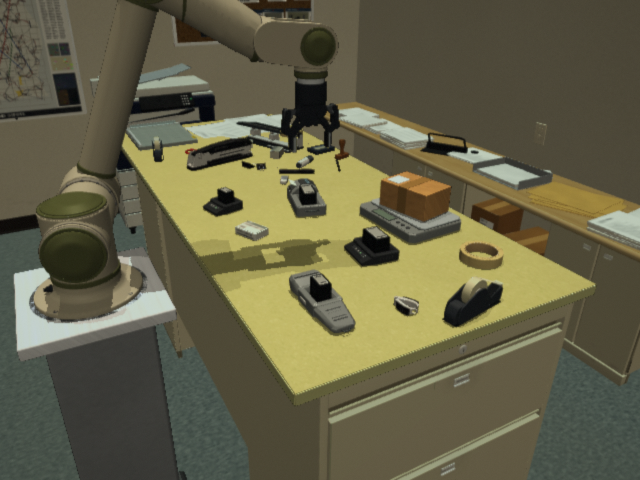

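View pics/side0.png

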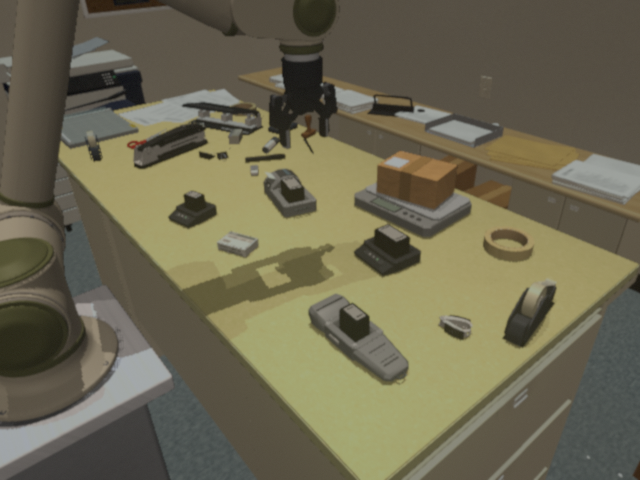

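The side view shows the scanner at (355,335), the large charger at (388,245), the printer at (290,190) and the small charger at (193,207). The clip box is at (238,243), the staple remover at (456,325), and a scale with a box on it stands beyond the large charger.

```bash
cat > m.py <<'E'
from h import *
def fit(P,n=""):
    for k in [0]:
        q=P[(P[:,2]>.045)]
    return q
for n in("side","scene"):
    D=np.load(n+"0.npz");P=D["P"];im=D["im"].astype(int)
    ok=(D["d"]>0)&(P[...,0]>.3)&(P[...,0]<.75)&(P[...,1]>-.45)&(P[...,1]<.42)&(P[...,2]>.008)&(P[...,2]<.2)
    N,L,S,_=cv2.connectedComponentsWithStats(ok.astype(np.uint8))
    for i in range(1,N):
        if S[i,4]<80: continue
        Q=P[L==i];zt=np.percentile(Q[:,2],98)
        print(n,"bbox",S[i],"x",Q[:,0].min().round(3),Q[:,0].max().round(3),"y",Q[:,1].min().round(3),Q[:,1].max().round(3),"z98 %.3f"%zt)
        for lo,hi in((.054,.070),(.008,.05)):
            T=Q[(Q[:,2]>lo)&(Q[:,2]<hi)]
            if len(T)>20:
                r=cv2.minAreaRect((T[:,:2]*1000).astype(np.float32));print("   ",lo,len(T),np.round(r[0],1),np.round(r[1],1),round(r[2],1), "mz",np.median(T[:,2]).round(4))
E
python3 m.py
```

```text
side bbox [ 263  168   54   47 1628] x 0.58 0.701 y 0.111 0.293 z98 0.066
    0.054 472 [641.9 211.7] [147.8  69.1] 76.4 mz 0.0604
    0.008 1077 [641. 198.] [176.1  90.2] 75.4 mz 0.0317
side bbox [ 168  190   49   36 1000] x 0.357 0.465 y 0.245 0.333 z98 0.060
    0.054 129 [423.  294.6] [31.2 46.8] 14.2 mz 0.0585
    0.008 843 [412.5 291.7] [95.9 87. ] 13.9 mz 0.0228
side bbox [ 354  224   67   50 1987] x 0.588 0.693 y -0.206 -0.094 z98 0.060
    0.054 376 [ 656.6 -147.8] [71.6 41.6] 85.2 mz 0.0587
    0.008 1551 [ 643.7 -148.8] [108.2 103.9] 84.0 mz 0.0232
side bbox [217 231  42  23 611] x 0.387 0.462 y 0.052 0.14 z98 0.023
    0.008 611 [424.1  96.2] [55.9 78.6] 23.9 mz 0.0208
side bbox [504 281  46  53 366] x 0.623 0.749 y -0.45 -0.433 z98 0.079
    0.054 102 [ 701.8 -441.4] [85.8 16.2] 0.7 mz 0.0606
    0.008 176 [ 656.3 -445.9] [67.4 11.8] 5.1 mz 0.0382
side bbox [ 308  293  101   88 4144] x 0.387 0.464 y -0.405 -0.2 z98 0.063
    0.054 427 [ 424.7 -287.8] [46.9 31.7] 86.4 mz 0.0621
    0.008 3666 [ 423.9 -303.2] [204.6  75.3] 88.3 mz 0.0262
side bbox [440 314  32  23 402] x 0
[... 581 characters left out ...]
019
scene bbox [ 344  226   56   38 1277] x 0.585 0.693 y -0.207 -0.09 z98 0.058
    0.054 215 [ 654.3 -147.7] [78.  42.1] 88.6 mz 0.057
    0.008 1014 [ 643.  -147.3] [111.3 107.5] 83.7 mz 0.0219
scene bbox [ 289  269   67   63 2208] x 0.384 0.461 y -0.405 -0.2 z98 0.062
    0.054 216 [ 422.4 -287.7] [50.2 31. ] 86.5 mz 0.0607
    0.008 1958 [ 418.4 -302.4] [204.1  76.4] 87.1 mz 0.0251
scene bbox [445 276  45  34 208] x 0.623 0.743 y -0.45 -0.434 z98 0.077
    0.054 41 [ 696.  -442.7] [72.2 14.2] 0.0 mz 0.0612
    0.008 109 [ 651.1 -445.5] [55.6 11.9] 5.4 mz 0.04
scene bbox [394 296  25  17 228] x 0.554 0.597 y -0.407 -0.356 z98 0.019
    0.008 228 [ 573.8 -380.6] [39.4 53.7] 13.5 mz 0.0151
```

```bash
cat > w.py <<'E'
from h import *
import sys
def go(x,y,z,yaw):
    "shift (cm) and turn so that the jaws lie along the object's x"
    s=telemetry.observe();R=np.array(s["tool_rot"]);p=np.array(s["position"])
    d=R.T@(np.array([x,y,z])-p)*100
    cur=np.degrees(np.arctan2(R[1,1],R[0,1]))
    t=-(yaw-cur);t=(t+90)%180-90
    return np.round(d,2),round(t,1)
def look(n="wrist",tag=None,zs=(.053,.070),reg=None):
    c=cam(n);im,d=get_image(n);P=cloud(n,d,c)
    if tag: save(tag,im)
    ok=(d>0)&(P[...,0]>.3)&(P[...,0]<.72)&(abs(P[...,1])<.42)&(P[...,2]>.008)&(P[...,2]<.12)
    N,L,S,_=cv2.connectedComponentsWithStats(ok.astype(np.uint8))
    print("t",telemetry.observe()["time_s"])
    for i in range(1,N):
        if S[i,4]<300: continue
        Q=P[L==i];print(n,S[i][:4],Q.min(0).round(3),Q.max(0).round(3))
        for lo,hi in(zs,(.008,.05)):
            T=Q[(Q[:,2]>lo)&(Q[:,2]<hi)]
            if len(T)>60:
                r=cv2.minAreaRect((T[:,:2]*1000).astype(np.float32));print("   z>",lo,len(T),np.round(r[0],1),np.round(r[1],1),round(r[2],1),"z",np.median(T[:,2]).round(4))
if __name__=="__main__":
    s=telemetry.observe();print(s["position"].round(4),s["grip_width"].round(4))
    if len(sys.argv)>1: look(tag=sys.argv[1])
E
python3 - <<'E'
from h import *
D=np.load("side0.npz");P=D["P"]
m=(P[...,2]>.015)&(P[...,2]<.3)&(P[...,0]>.69)&(P[...,0]<1.1)&(P[...,1]>-.25)&(P[...,1]<.1)&(D["d"]>0)
m[:, :340]=0
for lo,hi in((.015,.06),(.07,.3)):
    Q=P[m&(P[...,2]>lo)&(P[...,2]<hi)];print(lo,np.percentile(Q,[1,99],axis=0).round(3))
E
python3 w.py w0
```

```text
0.015 [[ 0.751 -0.244  0.016]
 [ 0.935  0.077  0.058]]
0.07 [[ 0.797 -0.112  0.071]
 [ 0.932  0.052  0.114]]Traceback (most recent call last):
  File "w.py", line 24, in <module>
    s=telemetry.observe();print(s["position"].round(4),s["grip_width"].round(4))
                                                       ^^^^^^^^^^^^^^^^^^^^^
AttributeError: 'float' object has no attribute 'round'
```

```bash
sed -i 's/s\["grip_width"\].round(4)/round(s["grip_width"],4)/' w.py
```

Emit:
{"op": "apply_moves", "data": {
  "motion": [
    {"tx":14,"ty":-6,"tz":0,"turn":0,"jaw":1},
    {"tx":14,"ty":-6,"tz":0,"turn":0,"jaw":1},
    {"tx":14,"ty":-6,"tz":0,"turn":0,"jaw":1},
    {"tx":14,"ty":-6,"tz":0,"turn":0,"jaw":1},
    {"tx":14,"ty":-6,"tz":0,"turn":0,"jaw":1}
  ]
}}

```text
time_s: 0.52
position: [0.4874, 0.1439, 0.2479]
tool_rot: [[-0.005, 1.0, -0.002], [1.0, 0.005, 0.001], [0.001, -0.002, -1.0]]
ft_force: [0.1, -0.8, 0.1]
grip_width: 0.0854
```

Emit:
{"op": "apply_moves", "data": {
  "motion": [
    {"tx":15,"ty":-6,"tz":0,"turn":-14,"jaw":0.4},
    {"tx":15,"ty":-6,"tz":0,"turn":-14,"jaw":0.4},
    {"tx":15,"ty":-6,"tz":0,"turn":-14,"jaw":0.4},
    {"tx":15,"ty":-6,"tz":0,"turn":-14,"jaw":0.4},
    {"tx":15,"ty":-6,"tz":0,"turn":-14,"jaw":0.4}
  ]
}}

```text
time_s: 0.93
position: [0.4238, 0.2984, 0.2481]
tool_rot: [[-0.252, 0.968, -0.004], [0.968, 0.252, 0.003], [0.004, -0.003, -1.0]]
ft_force: [0.1, -0.6, 0.2]
grip_width: 0.0601
```

```bash
python3 w.py w1
```

```text
[0.4238 0.2984 0.2481] 0.0601
t 0.9833
wrist [593 126  47  33] [0.647 0.393 0.008] [0.681 0.42  0.014]
   z> 0.008 832 [663.9 410.9] [32.1 24.4] 57.0 z 0.011
wrist [247 147 108  97] [0.356 0.247 0.008] [0.464 0.345 0.06 ]
   z> 0.053 2067 [422.3 297.3] [29.4 45.6] 15.2 z 0.0573
   z> 0.008 7344 [410.  294.5] [94.  84.9] 14.1 z 0.0237
wrist [451 247 157 129] [0.592 0.182 0.008] [0.7   0.298 0.065]
   z> 0.053 3933 [643.7 235.9] [108.   68.9] 75.2 z 0.0566
   z> 0.008 6544 [648.5 231.8] [115.   89.9] 75.0 z 0.0313
wrist [234 340  64  74] [0.385 0.054 0.008] [0.462 0.143 0.023]
   z> 0.008 3513 [422.6  97.8] [53.2 76.2] 24.0 z 0.0198
```

View pics/w1.png

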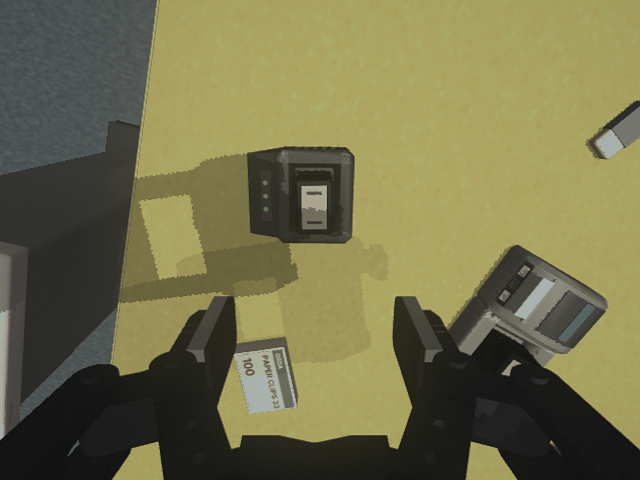

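The wrist camera sees the small charger with its pack at (315,200), the clip box at (265,380) and the printer at right. Positions agree with the side view to about 2 mm, so I go down and grip.

Emit:
{"op": "apply_moves", "data": {
  "motion": [
    {"tx":-0.16,"ty":-0.12,"tz":5,"turn":0,"jaw":0.4},
    {"tx":-0.16,"ty":-0.12,"tz":9,"turn":0,"jaw":0.4},
    {"tx":-0.16,"ty":-0.12,"tz":13,"turn":0,"jaw":0.4},
    {"tx":-0.16,"ty":-0.12,"tz":16,"turn":0,"jaw":0.4},
    {"tx":-0.16,"ty":-0.12,"tz":16,"turn":0,"jaw":0.4}
  ]
}}

```text
time_s: 1.4
position: [0.4217, 0.2919, 0.0823]
tool_rot: [[-0.25, 0.968, -0.014], [0.968, 0.25, -0.003], [0.0, -0.014, -1.0]]
ft_force: [-0.5, 1.6, -1.5]
grip_width: 0.0596
```

Emit:
{"op": "apply_moves", "data": {
  "motion": [
    {"tx":0,"ty":0,"tz":2,"turn":0,"jaw":0.4},
    {"tx":0,"ty":0,"tz":4,"turn":0,"jaw":0.4},
    {"tx":0,"ty":0,"tz":4,"turn":0,"jaw":0.4},
    {"tx":0,"ty":0,"tz":4,"turn":0,"jaw":0.4}
  ]
}}

```text
time_s: 1.73
position: [0.4221, 0.2914, 0.0435]
tool_rot: [[-0.249, 0.968, -0.014], [0.969, 0.249, -0.003], [0.0, -0.014, -1.0]]
ft_force: [0.1, 0.2, 0.6]
grip_width: 0.06
```

Emit:
{"op": "apply_moves", "data": {
  "motion": [
    {"tx":0,"ty":0,"tz":0,"turn":0,"jaw":-0.6},
    {"tx":0,"ty":0,"tz":0,"turn":0,"jaw":-0.6},
    {"tx":0,"ty":0,"tz":0,"turn":0,"jaw":-0.6},
    {"tx":0,"ty":0,"tz":0,"turn":0,"jaw":-0.6},
    {"tx":0,"ty":0,"tz":0,"turn":0,"jaw":-0.6}
  ],
  "squeeze": 40
}}

```text
time_s: 2.15
position: [0.4233, 0.2917, 0.0455]
tool_rot: [[-0.249, 0.968, -0.01], [0.969, 0.249, -0.002], [0.0, -0.01, -1.0]]
ft_force: [0.1, -1.8, 7.9]
grip_width: 0.0295
```

Emit:
{"op": "apply_moves", "data": {
  "motion": [
    {"tx":0,"ty":0,"tz":-3,"turn":0,"jaw":-0.6},
    {"tx":0,"ty":0,"tz":-6,"turn":0,"jaw":-0.6},
    {"tx":0,"ty":0,"tz":-10,"turn":0,"jaw":-0.6},
    {"tx":0,"ty":0,"tz":-12,"turn":0,"jaw":-0.6},
    {"tx":0,"ty":0,"tz":-12,"turn":0,"jaw":-0.6}
  ]
}}

```text
time_s: 2.57
position: [0.4261, 0.2927, 0.1709]
tool_rot: [[-0.249, 0.968, -0.0], [0.968, 0.249, 0.002], [0.002, 0.0, -1.0]]
ft_force: [0.3, -0.1, -0.9]
grip_width: 0.0294
```

Emit:
{"op": "apply_moves", "data": {
  "motion": [
    {"tx":-4,"ty":-1,"tz":0,"turn":0,"jaw":-0.6},
    {"tx":-8,"ty":-1.6,"tz":0,"turn":4,"jaw":-0.6},
    {"tx":-12,"ty":-2.4,"tz":0,"turn":8,"jaw":-0.6},
    {"tx":-15,"ty":-3,"tz":0,"turn":8,"jaw":-0.6},
    {"tx":-15,"ty":-3,"tz":0,"turn":8,"jaw":-0.6}
  ]
}}

```text
time_s: 2.98
position: [0.4344, 0.1359, 0.1705]
tool_rot: [[-0.107, 0.994, -0.001], [0.994, 0.107, 0.0], [0.0, -0.001, -1.0]]
ft_force: [0.3, 1.0, -1.4]
grip_width: 0.0293
```

```bash
python3 -c "
from w import *
s=telemetry.observe();print(s['position'],s['grip_width']);print(go(.44,-.02,.165,-2))"
```

```text
[0.43444522 0.13588339 0.17050751] 0.02930240264832477
(array([-15.56,  -1.12,   0.55]), np.float64(8.2))
```

Emit:
{"op": "apply_moves", "data": {
  "motion": [
    {"tx":-4,"ty":-0.3,"tz":0,"turn":2,"jaw":-0.6},
    {"tx":-8,"ty":-0.6,"tz":0,"turn":4,"jaw":-0.6},
    {"tx":-12,"ty":-0.8,"tz":0,"turn":8,"jaw":-0.6},
    {"tx":-15.5,"ty":-1.1,"tz":0,"turn":8,"jaw":-0.6},
    {"tx":-15.5,"ty":-1.1,"tz":0,"turn":8,"jaw":-0.6}
  ]
}}

```text
time_s: 3.4
position: [0.4406, -0.0241, 0.1704]
tool_rot: [[0.037, 0.999, -0.0], [0.999, -0.037, -0.001], [-0.001, -0.0, -1.0]]
ft_force: [0.3, 0.1, -0.3]
grip_width: 0.0296
```

Emit:
{"op": "apply_moves", "data": {
  "motion": [
    {"tx":0,"ty":0,"tz":4,"turn":0,"jaw":-0.6},
    {"tx":0,"ty":0,"tz":8,"turn":0,"jaw":-0.6},
    {"tx":0,"ty":0,"tz":11,"turn":0,"jaw":-0.6},
    {"tx":0,"ty":0,"tz":11,"turn":0,"jaw":-0.6},
    {"tx":0,"ty":0,"tz":11,"turn":0,"jaw":-0.6}
  ]
}}

```text
time_s: 3.82
position: [0.4401, -0.0237, 0.0601]
tool_rot: [[0.037, 0.999, -0.003], [0.999, -0.037, -0.0], [-0.0, -0.003, -1.0]]
ft_force: [0.8, -0.2, -0.1]
grip_width: 0.0293
```

Emit:
{"op": "apply_moves", "data": {
  "motion": [
    {"tx":0,"ty":0,"tz":0,"turn":0,"jaw":-0.6}
  ]
}}

```text
time_s: 3.9
position: [0.441, -0.0236, 0.0615]
tool_rot: [[0.036, 0.999, -0.001], [0.999, -0.036, -0.001], [-0.001, -0.001, -1.0]]
ft_force: [0.6, -0.1, -1.0]
grip_width: 0.0295
```

Emit:
{"op": "apply_moves", "data": {
  "motion": [
    {"tx":0,"ty":0,"tz":1.2,"turn":0,"jaw":-0.6},
    {"tx":0,"ty":0,"tz":2.2,"turn":0,"jaw":-0.6},
    {"tx":0,"ty":0,"tz":2.3,"turn":0,"jaw":-0.6},
    {"tx":0,"ty":0,"tz":2.3,"turn":0,"jaw":-0.6}
  ]
}}

```text
time_s: 4.23
position: [0.4415, -0.0235, 0.0397]
tool_rot: [[0.036, 0.999, 0.001], [0.999, -0.036, -0.001], [-0.001, 0.001, -1.0]]
ft_force: [0.6, -0.0, -0.2]
grip_width: 0.0293
```

Emit:
{"op": "apply_moves", "data": {
  "motion": [
    {"tx":0,"ty":0,"tz":0,"turn":0,"jaw":0},
    {"tx":0,"ty":0,"tz":0,"turn":0,"jaw":0.3},
    {"tx":0,"ty":0,"tz":0,"turn":0,"jaw":0.3},
    {"tx":0,"ty":0,"tz":0,"turn":0,"jaw":0.3}
  ]
}}

```text
time_s: 4.57
position: [0.4418, -0.0236, 0.0402]
tool_rot: [[0.036, 0.999, 0.002], [0.999, -0.036, -0.002], [-0.002, 0.002, -1.0]]
ft_force: [0.5, -0.9, 0.1]
grip_width: 0.0556
```

Emit:
{"op": "apply_moves", "data": {
  "motion": [
    {"tx":0,"ty":0,"tz":-4,"turn":0,"jaw":0.4},
    {"tx":0,"ty":0,"tz":-8,"turn":0,"jaw":0.4},
    {"tx":0,"ty":0,"tz":-12,"turn":0,"jaw":0.4},
    {"tx":0,"ty":0,"tz":-16,"turn":0,"jaw":0.4},
    {"tx":0,"ty":0,"tz":-16,"turn":0,"jaw":0.4}
  ]
}}

```text
time_s: 4.98
position: [0.4438, -0.0239, 0.2071]
tool_rot: [[0.035, 0.999, 0.014], [0.999, -0.035, -0.006], [-0.005, 0.014, -1.0]]
ft_force: [1.1, 0.0, 0.6]
grip_width: 0.0598
```

Emit:
{"op": "apply_moves", "data": {
  "motion": [
    {"tx":-4,"ty":0,"tz":0,"turn":0,"jaw":0.4},
    {"tx":-8,"ty":0,"tz":0,"turn":0,"jaw":0.4},
    {"tx":-12,"ty":0,"tz":0,"turn":0,"jaw":0.4},
    {"tx":-16,"ty":-0.8,"tz":0,"turn":0,"jaw":0.4},
    {"tx":-16,"ty":-0.8,"tz":0,"turn":0,"jaw":0.4}
  ]
}}

```text
time_s: 5.4
position: [0.4293, -0.1894, 0.2079]
tool_rot: [[0.041, 0.999, 0.014], [0.999, -0.041, -0.008], [-0.007, 0.014, -1.0]]
ft_force: [-0.3, 0.4, 0.3]
grip_width: 0.0599
```

Emit:
{"op": "apply_moves", "data": {
  "motion": [
    {"tx":-4,"ty":-0.2,"tz":0,"turn":0,"jaw":0.4},
    {"tx":-8,"ty":-0.4,"tz":0,"turn":0,"jaw":0.4},
    {"tx":-10,"ty":-0.8,"tz":0,"turn":0,"jaw":0.4},
    {"tx":-10.5,"ty":-0.8,"tz":0,"turn":0,"jaw":0.4},
    {"tx":-10.5,"ty":-0.8,"tz":0,"turn":0,"jaw":0.4}
  ]
}}

```text
time_s: 5.82
position: [0.4167, -0.2948, 0.2082]
tool_rot: [[0.043, 0.999, 0.014], [0.999, -0.043, -0.007], [-0.007, 0.014, -1.0]]
ft_force: [1.0, 1.0, -0.0]
grip_width: 0.0598
```

```bash
python3 w.py w2; python3 -c "
from w import *
look('side','s2')
print(go(.424,-.288,.2,-2.5))"
```

```text
[ 0.4167 -0.2948  0.2082] 0.0598
t 5.8667
wrist [538   0 102  67] [ 0.587 -0.203  0.008] [ 0.661 -0.157  0.043]
   z> 0.008 5854 [ 625.1 -179.4] [41.4 74.9] 84.4 z 0.0189
wrist [267  76 105 245] [ 0.387 -0.405  0.008] [ 0.462 -0.201  0.064]
   z> 0.053 2857 [ 423.9 -286.4] [46.1 30.7] 86.8 z 0.0613
   z> 0.008 17779 [ 422.7 -303.1] [203.1  74.2] 88.4 z 0.0289
wrist [474 261  52  58] [ 0.556 -0.408  0.008] [ 0.598 -0.353  0.02 ]
   z> 0.008 1514 [ 574.6 -380.5] [38.5 56.1] 15.8 z 0.016
t 5.9167
side [263 168  49  48] [0.579 0.111 0.008] [0.698 0.293 0.069]
   z> 0.053 498 [642.7 213.1] [153.2  70.9] 75.4 z 0.0599
   z> 0.008 995 [641.3 198.4] [173.4  90.8] 75.0 z 0.0319
side [168 197  49  29] [0.357 0.246 0.008] [0.466 0.343 0.029]
   z> 0.008 857 [411.4 292.1] [96.1 88.1] 14.6 z 0.0191
side [354 224  67  50] [ 0.587 -0.206  0.008] [ 0.695 -0.092  0.062]
   z> 0.053 361 [ 656.9 -147.5] [72.  41.4] 86.4 z 0.0587
   z> 0.008 1484 [ 644.5 -148.4] [109.9 105.3] 84.0 z 0.0226
side [217 231  42  23] [0.387 0.051 0.008] [0.465 0.138 0.024]
   z> 0.008 619 [424.3  97. ] [57.1 78.9] 23.5 z 0.0206
side [261 241  25  30] [ 0.426 -0.044  0.008] [0.458 0.005 0.053]
   z> 0.008 421 [442.2 -19.4] [48.5 31.4] 88.6 z 0.0321
side [308 293 101  88] [ 0.387 -0.405  0.008] [ 0.463 -0.201  0.065]
   z> 0.053 439 [ 425.  -287.8] [47.  32.2] 88.0 z 0.0619
   z> 0.008 3660 [ 421.1 -303.9] [202.9  75. ] 86.7 z 0.0262
side [440 314  32  23] [ 0.557 -0.409  0.008] [ 0.6   -0.355  0.022]
   z> 0.008 399 [ 575.5 -380.8] [40.  54.6] 21.3 z 0.0163
(array([0.52, 0.66, 0.85]), np.float64(0.2))
```

View pics/w2.png

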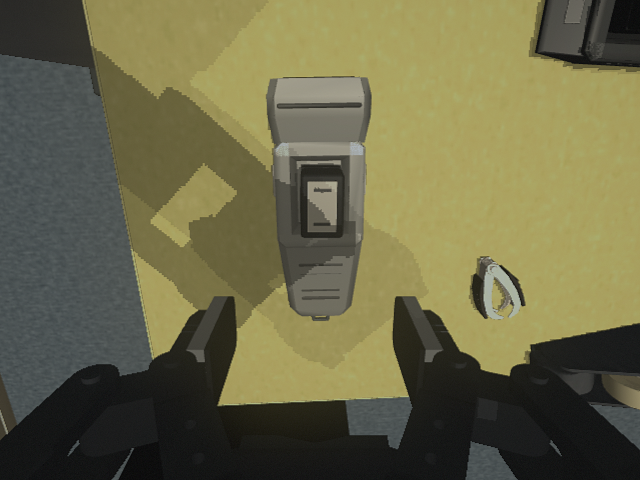

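Wrist view: the scanner's pack is at (322,205). The side view shows the parked full small pack upright at (0.442, -0.019).

Emit:
{"op": "apply_moves", "data": {
  "motion": [
    {"tx":0.5,"ty":0.6,"tz":4,"turn":0,"jaw":0.4},
    {"tx":0.6,"ty":0.6,"tz":8,"turn":0,"jaw":0.4},
    {"tx":0.6,"ty":0.6,"tz":11,"turn":0,"jaw":0.4},
    {"tx":0.6,"ty":0.6,"tz":11,"turn":0,"jaw":0.4},
    {"tx":0.6,"ty":0.6,"tz":11,"turn":0,"jaw":0.4}
  ]
}}

```text
time_s: 6.33
position: [0.425, -0.2866, 0.0985]
tool_rot: [[0.039, 0.999, 0.012], [0.999, -0.039, -0.005], [-0.005, 0.012, -1.0]]
ft_force: [0.3, -0.2, 0.4]
grip_width: 0.0597
```

```bash
python3 -c "
from w import *
print(go(.424,-.287,.052,-2.5))"
```

```text
(array([-0.03, -0.15,  4.65]), np.float64(0.3))
```

Emit:
{"op": "apply_moves", "data": {
  "motion": [
    {"tx":0,"ty":-0.15,"tz":2.5,"turn":0,"jaw":0.4},
    {"tx":0,"ty":-0.15,"tz":4.6,"turn":0,"jaw":0.4},
    {"tx":0,"ty":-0.15,"tz":4.6,"turn":0,"jaw":0.4},
    {"tx":0,"ty":-0.15,"tz":4.6,"turn":0,"jaw":0.4}
  ]
}}

```text
time_s: 6.67
position: [0.4247, -0.2869, 0.0542]
tool_rot: [[0.039, 0.999, 0.013], [0.999, -0.039, -0.006], [-0.006, 0.014, -1.0]]
ft_force: [0.2, -0.1, 0.4]
grip_width: 0.0596
```

Emit:
{"op": "apply_moves", "data": {
  "motion": [
    {"tx":0,"ty":0,"tz":0,"turn":0,"jaw":-0.6},
    {"tx":0,"ty":0,"tz":0,"turn":0,"jaw":-0.6},
    {"tx":0,"ty":0,"tz":0,"turn":0,"jaw":-0.6},
    {"tx":0,"ty":0,"tz":0,"turn":0,"jaw":-0.6},
    {"tx":0,"ty":0,"tz":0,"turn":0,"jaw":-0.6}
  ],
  "squeeze": 40
}}

```text
time_s: 7.08
position: [0.4253, -0.2875, 0.0562]
tool_rot: [[0.039, 0.999, 0.016], [0.999, -0.038, -0.009], [-0.008, 0.016, -1.0]]
ft_force: [-1.8, 0.9, 9.0]
grip_width: 0.0289
```

Emit:
{"op": "apply_moves", "data": {
  "motion": [
    {"tx":0,"ty":0,"tz":-3,"turn":0,"jaw":-0.6},
    {"tx":0,"ty":0,"tz":-6,"turn":0,"jaw":-0.6},
    {"tx":0,"ty":0,"tz":-10,"turn":0,"jaw":-0.6},
    {"tx":0,"ty":0,"tz":-12,"turn":0,"jaw":-0.6},
    {"tx":0,"ty":0,"tz":-12,"turn":0,"jaw":-0.6}
  ]
}}

```text
time_s: 7.5
position: [0.4247, -0.2877, 0.1816]
tool_rot: [[0.038, 0.999, 0.022], [0.999, -0.038, -0.016], [-0.016, 0.023, -1.0]]
ft_force: [0.6, -1.1, -0.9]
grip_width: 0.0293
```

Emit:
{"op": "apply_moves", "data": {
  "motion": [
    {"tx":4,"ty":0,"tz":0,"turn":0,"jaw":-0.6},
    {"tx":8,"ty":0.4,"tz":0,"turn":-4,"jaw":-0.6},
    {"tx":12,"ty":0.8,"tz":0,"turn":-4,"jaw":-0.6},
    {"tx":16,"ty":1,"tz":0,"turn":-4,"jaw":-0.6},
    {"tx":20,"ty":1,"tz":0,"turn":-4,"jaw":-0.6}
  ]
}}

```text
time_s: 7.92
position: [0.442, -0.0864, 0.1786]
tool_rot: [[-0.031, 0.999, 0.022], [0.999, 0.031, -0.016], [-0.017, 0.022, -1.0]]
ft_force: [0.9, -1.0, -1.5]
grip_width: 0.0292
```

Emit:
{"op": "apply_moves", "data": {
  "motion": [
    {"tx":4,"ty":0,"tz":0,"turn":-1,"jaw":-0.6},
    {"tx":8,"ty":0,"tz":0,"turn":-4,"jaw":-0.6},
    {"tx":12,"ty":0,"tz":0,"turn":-4,"jaw":-0.6},
    {"tx":16,"ty":0,"tz":0,"turn":-4,"jaw":-0.6},
    {"tx":20,"ty":0,"tz":0,"turn":-4,"jaw":-0.6}
  ]
}}

```text
time_s: 8.33
position: [0.435, 0.1155, 0.175]
tool_rot: [[-0.1, 0.995, 0.022], [0.995, 0.101, -0.016], [-0.018, 0.02, -1.0]]
ft_force: [1.4, -0.8, -0.1]
grip_width: 0.0291
```

```bash
python3 -c "
from w import *
print(go(.423,.297,.17,14.3))"
```

```text
(array([18.19,  0.62,  0.18]), np.float64(-8.5))
```

Emit:
{"op": "apply_moves", "data": {
  "motion": [
    {"tx":4,"ty":0.1,"tz":0,"turn":-1,"jaw":-0.6},
    {"tx":8,"ty":0.3,"tz":0,"turn":-4,"jaw":-0.6},
    {"tx":12,"ty":0.4,"tz":0,"turn":-8.5,"jaw":-0.6},
    {"tx":16,"ty":0.5,"tz":0,"turn":-8.5,"jaw":-0.6},
    {"tx":18.2,"ty":0.6,"tz":0,"turn":-8.5,"jaw":-0.6}
  ]
}}

```text
time_s: 8.75
position: [0.4214, 0.3005, 0.1714]
tool_rot: [[-0.249, 0.968, 0.022], [0.968, 0.249, -0.016], [-0.021, 0.017, -1.0]]
ft_force: [-0.1, -0.8, -1.5]
grip_width: 0.0295
```

Emit:
{"op": "apply_moves", "data": {
  "motion": [
    {"tx":0,"ty":0,"tz":0,"turn":0,"jaw":-0.6},
    {"tx":0,"ty":0,"tz":0,"turn":0,"jaw":-0.6}
  ]
}}

```text
time_s: 8.92
position: [0.4206, 0.3014, 0.1708]
tool_rot: [[-0.252, 0.968, 0.02], [0.968, 0.252, -0.016], [-0.021, 0.016, -1.0]]
ft_force: [-0.4, -0.3, -0.7]
grip_width: 0.0293
```

```bash
python3 -c "
from w import *
look('wrist','w3')
look('side','s3')
print(go(.423,.297,.092,14.3))"
```

```text
t 8.9667
wrist [228 158 137 115] [0.356 0.247 0.008] [0.464 0.345 0.028]
   z> 0.008 9306 [409.6 296.4] [94.1 81.1] 14.3 z 0.0216
wrist [490 277 150 160] [0.597 0.191 0.008] [0.696 0.298 0.064]
   z> 0.053 3949 [646.3 246. ] [82.3 67.9] 76.3 z 0.0565
   z> 0.008 8526 [650.2 245.1] [90.9 89.3] 76.8 z 0.0315
wrist [259 389  31  48] [0.419 0.095 0.008] [0.453 0.142 0.022]
   z> 0.008 978 [432.1 114.7] [22.3 52.7] 23.5 z 0.0197
t 9.0167
side [263 168  54  47] [0.58  0.112 0.008] [0.699 0.293 0.068]
   z> 0.053 495 [641.  208.4] [151.2  70.1] 76.4 z 0.06
   z> 0.008 1072 [641.4 198.4] [173.9  89.3] 75.0 z 0.0318
side [168 197  49  29] [0.358 0.245 0.008] [0.465 0.339 0.03 ]
   z> 0.008 858 [411.2 291.2] [95.5 85.5] 12.4 z 0.0189
side [354 224  67  50] [ 0.587 -0.206  0.008] [ 0.693 -0.093  0.061]
   z> 0.053 394 [ 656.5 -148.2] [72.2 42.6] 86.2 z 0.0586
   z> 0.008 1552 [ 643.3 -148.7] [108.9 105.3] 84.5 z 0.0234
side [217 231  42  24] [0.386 0.05  0.008] [0.463 0.14  0.025]
   z> 0.008 616 [424.5  96.6] [57.5 79.2] 24.7 z 0.0207
side [261 241  25  30] [ 0.426 -0.045  0.008] [0.458 0.006 0.054]
   z> 0.008 420 [441.8 -19.7] [49.6 31.9] 87.6 z 0.0323
side [308 293 101  88] [ 0.388 -0.405  0.008] [ 0.463 -0.2    0.042]
   z> 0.008 4061 [ 423. -303.] [204.   74.9] 88.0 z 0.0251
side [440 314  32  23] [ 0.557 -0.408  0.008] [ 0.6   -0.355  0.021]
   z> 0.008 397 [ 575. -381.] [39.5 54.8] 18.6 z 0.0165
(array([-0.14, -0.03,  7.92]), np.float64(0.1))
```

View pics/w3.png

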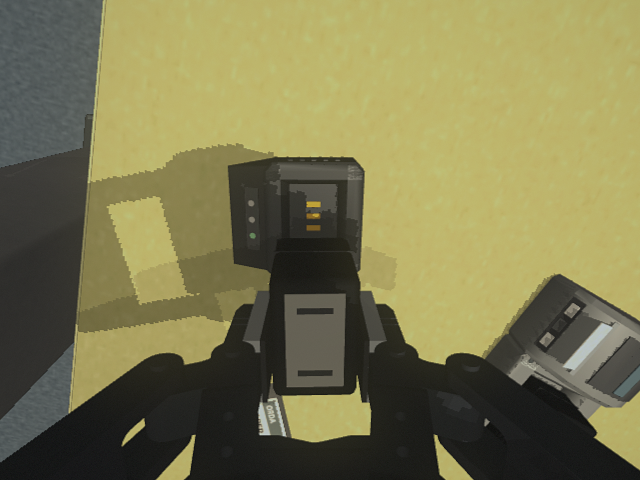

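The wrist view shows the flat pack square in the jaws at (315,340), and the empty charger well ahead at (313,215). I'll check the held pack's offset from the TCP with the same camera.

```bash
cat > held.py <<'E'
from w import *
c=cam("wrist");im,d=get_image("wrist");P=cloud("wrist",d,c);s=telemetry.observe();p=s["position"]
g=cv2.cvtColor(im,cv2.COLOR_RGB2GRAY)
Q=P[:480]-p;m=(d>0)&(np.hypot(Q[...,0],Q[...,1])<.045)&(Q[...,2]>-.01)&(Q[...,2]<.03)&(g>95)
N,L,S,_=cv2.connectedComponentsWithStats(m.astype(np.uint8));i=1+np.argmax(S[1:,4])
T=P[L==i];r=cv2.minAreaRect((T[:,:2]*1000).astype(np.float32));print("held top",S[i],np.round(r[0],1),np.round(r[1],1),round(r[2],1),"z",np.median(T[:,2]).round(4),"tcp",p.round(4))
A=np.c_[T[:,:2],np.ones(len(T))];print("slope",np.linalg.lstsq(A,T[:,2],rcond=None)[0][:2].round(3))
E
python3 held.py
```

```text
held top [ 285  294   60   93 4760] [420.3 300.5] [19.4 36.9] 14.2 z 0.1765 tcp [0.4215 0.2994 0.1713]
slope [-0.005 -0.011]
```

```bash
python3 -c "
from w import *
print(go(.4235,.2967,.082,14.3))"
```

```text
(array([-0.13, -0.02,  8.93]), np.float64(0.1))
```

Emit:
{"op": "apply_moves", "data": {
  "motion": [
    {"tx":-0.13,"ty":0,"tz":4,"turn":0,"jaw":-0.6},
    {"tx":-0.13,"ty":0,"tz":7,"turn":0,"jaw":-0.6},
    {"tx":-0.13,"ty":0,"tz":8.9,"turn":0,"jaw":-0.6},
    {"tx":-0.13,"ty":0,"tz":8.9,"turn":0,"jaw":-0.6},
    {"tx":-0.13,"ty":0,"tz":8.9,"turn":0,"jaw":-0.6}
  ]
}}

```text
time_s: 9.48
position: [0.4239, 0.2958, 0.0824]
tool_rot: [[-0.246, 0.969, 0.02], [0.969, 0.247, -0.017], [-0.021, 0.015, -1.0]]
ft_force: [-0.4, 0.4, -0.2]
grip_width: 0.0292
```

```bash
python3 -c "
from w import *
print(telemetry.observe()['position'],go(.4235,.2967,.053,14.3))"
```

```text
[0.42393023 0.29580296 0.0824249 ] (array([ 0.16, -0.06,  2.94]), np.float64(-0.0))
```

Emit:
{"op": "apply_moves", "data": {
  "motion": [
    {"tx":0.1,"ty":0,"tz":1,"turn":0,"jaw":-0.6},
    {"tx":0.1,"ty":0,"tz":2,"turn":0,"jaw":-0.6},
    {"tx":0.1,"ty":0,"tz":2.8,"turn":0,"jaw":-0.6},
    {"tx":0.1,"ty":0,"tz":2.9,"turn":0,"jaw":-0.6},
    {"tx":0.1,"ty":0,"tz":2.9,"turn":0,"jaw":-0.6}
  ]
}}

```text
time_s: 9.9
position: [0.4244, 0.2962, 0.0535]
tool_rot: [[-0.246, 0.969, 0.02], [0.969, 0.246, -0.017], [-0.021, 0.015, -1.0]]
ft_force: [0.8, -0.5, -1.6]
grip_width: 0.0294
```

Emit:
{"op": "apply_moves", "data": {
  "motion": [
    {"tx":0,"ty":0,"tz":0,"turn":0,"jaw":0},
    {"tx":0,"ty":0,"tz":0,"turn":0,"jaw":0.4},
    {"tx":0,"ty":0,"tz":0,"turn":0,"jaw":0.4},
    {"tx":0,"ty":0,"tz":0,"turn":0,"jaw":0.4}
  ]
}}

```text
time_s: 10.23
position: [0.4246, 0.2964, 0.054]
tool_rot: [[-0.246, 0.969, 0.021], [0.969, 0.247, -0.016], [-0.021, 0.016, -1.0]]
ft_force: [0.1, -0.6, 0.1]
grip_width: 0.0597
```

Emit:
{"op": "apply_moves", "data": {
  "motion": [
    {"tx":0,"ty":0,"tz":-4,"turn":0,"jaw":0.4},
    {"tx":0,"ty":0,"tz":-8,"turn":0,"jaw":0.4},
    {"tx":0,"ty":0,"tz":-12,"turn":0,"jaw":0.4},
    {"tx":0,"ty":0,"tz":-15,"turn":0,"jaw":0.4},
    {"tx":0,"ty":0,"tz":-15,"turn":0,"jaw":0.4}
  ]
}}

```text
time_s: 10.65
position: [0.4232, 0.2998, 0.2103]
tool_rot: [[-0.246, 0.969, 0.032], [0.969, 0.247, -0.012], [-0.019, 0.028, -0.999]]
ft_force: [1.1, -0.7, -0.1]
grip_width: 0.0597
```

```bash
python3 w.py w4;python3 -c "
from w import *
print(go(.442,-.0195,.2,-2))"
```

```text
[0.4232 0.2998 0.2103] 0.0597
t 10.7
wrist [613 123  27  36] [0.648 0.393 0.008] [0.671 0.42  0.013]
   z> 0.008 653 [660.6 406.1] [21.6 22.9] 57.2 z 0.0107
wrist [231 148 121 107] [0.356 0.247 0.008] [0.464 0.345 0.06 ]
   z> 0.053 2599 [423.2 296.7] [29.9 45.8] 14.6 z 0.0573
   z> 0.008 8994 [410.1 294.4] [94.2 85.2] 14.0 z 0.0236
wrist [458 254 169 123] [0.593 0.185 0.008] [0.701 0.298 0.06 ]
   z> 0.053 3688 [646.1 244.1] [92.2 68.7] 74.6 z 0.0564
   z> 0.008 7307 [648.2 233.9] [111.2  88.4] 75.0 z 0.0312
wrist [224 358  68  80] [0.39  0.053 0.008] [0.462 0.143 0.022]
   z> 0.008 3984 [422.7  97.9] [53.1 76.5] 24.0 z 0.0199
(array([-31.36,  -5.98,   1.19]), np.float64(16.3))
```

Emit:
{"op": "apply_moves", "data": {
  "motion": [
    {"tx":-4,"ty":-0.8,"tz":0,"turn":2,"jaw":0.4},
    {"tx":-8,"ty":-1.6,"tz":0,"turn":8,"jaw":0.4},
    {"tx":-12,"ty":-2.4,"tz":0,"turn":8,"jaw":0.4},
    {"tx":-16,"ty":-3,"tz":0,"turn":8,"jaw":0.4},
    {"tx":-16,"ty":-3,"tz":0,"turn":8,"jaw":0.4}
  ]
}}

```text
time_s: 11.12
position: [0.433, 0.1316, 0.2086]
tool_rot: [[-0.103, 0.994, 0.026], [0.995, 0.103, -0.016], [-0.018, 0.024, -1.0]]
ft_force: [0.4, 0.2, 1.0]
grip_width: 0.0605
```

Emit:
{"op": "apply_moves", "data": {
  "motion": [
    {"tx":-4,"ty":-0.3,"tz":0,"turn":2,"jaw":0.4},
    {"tx":-8,"ty":-0.6,"tz":0,"turn":8,"jaw":0.4},
    {"tx":-12,"ty":-0.9,"tz":0,"turn":8,"jaw":0.4},
    {"tx":-15.4,"ty":-1.2,"tz":0,"turn":8,"jaw":0.4},
    {"tx":-15.4,"ty":-1.2,"tz":0,"turn":8,"jaw":0.4}
  ]
}}

```text
time_s: 11.53
position: [0.437, -0.0275, 0.2101]
tool_rot: [[0.042, 0.999, 0.024], [0.999, -0.041, -0.017], [-0.016, 0.025, -1.0]]
ft_force: [0.4, -0.1, 0.4]
grip_width: 0.0598
```

```bash
python3 w.py w5;python3 -c "
from w import *
print(go(.442,-.0195,.09,-2))"
```

```text
[ 0.437  -0.0275  0.2101] 0.0598
t 11.5833
wrist [225   0 113  96] [0.386 0.053 0.008] [0.462 0.117 0.023]
   z> 0.008 6678 [424.   95.2] [52.8 70.9] 24.0 z 0.0199
wrist [294 159  43  70] [ 0.426 -0.042  0.008] [0.457 0.005 0.052]
   z> 0.008 2381 [441.5 -18. ] [46.  30.8] 87.5 z 0.0489
wrist [476 259 147 121] [ 0.587 -0.195  0.008] [ 0.699 -0.091  0.06 ]
   z> 0.053 3820 [ 655.5 -146.7] [70.3 41.2] 85.4 z 0.0573
   z> 0.008 10114 [ 643.4 -144.8] [105.8 104.7] 84.8 z 0.0222
wrist [266 379  81  63] [ 0.387 -0.279  0.009] [ 0.462 -0.199  0.039]
   z> 0.008 4461 [ 424. -239.] [78.9 73.9] 87.3 z 0.0323
(array([ 0.75,  0.21, 12.01]), np.float64(-0.3))
```

Emit:
{"op": "apply_moves", "data": {
  "motion": [
    {"tx":0.75,"ty":0.2,"tz":4,"turn":0,"jaw":0.4},
    {"tx":0.75,"ty":0.2,"tz":8,"turn":0,"jaw":0.4},
    {"tx":0.75,"ty":0.2,"tz":11,"turn":0,"jaw":0.4},
    {"tx":0.75,"ty":0.2,"tz":12,"turn":0,"jaw":0.4}
  ]
}}

```text
time_s: 11.92
position: [0.4395, -0.0175, 0.0859]
tool_rot: [[0.04, 0.999, 0.016], [0.999, -0.04, -0.013], [-0.012, 0.017, -1.0]]
ft_force: [-1.1, 1.5, 0.8]
grip_width: 0.0594
```

```bash
python3 -c "
from w import *
print(telemetry.observe()['position'],go(.442,-.019,.040,-2))"
```

```text
[ 0.43951211 -0.01754939  0.08588754] (array([-0.08,  0.18,  4.59]), np.float64(-0.3))
```

Then grip, lift and carry to the scanner (-y direction, about 27 cm).

Emit:
{"op": "apply_moves", "data": {
  "motion": [
    {"tx":-0.1,"ty":0.2,"tz":2.5,"turn":0,"jaw":0.4},
    {"tx":-0.1,"ty":0.2,"tz":4.4,"turn":0,"jaw":0.4},
    {"tx":-0.1,"ty":0.2,"tz":4.5,"turn":0,"jaw":0.4}
  ]
}}

```text
time_s: 12.17
position: [0.4403, -0.0174, 0.0379]
tool_rot: [[0.039, 0.999, 0.01], [0.999, -0.039, -0.01], [-0.01, 0.01, -1.0]]
ft_force: [0.2, -0.2, 0.4]
grip_width: 0.0599
```

Emit:
{"op": "apply_moves", "data": {
  "motion": [
    {"tx":0,"ty":0,"tz":0,"turn":0,"jaw":-0.6},
    {"tx":0,"ty":0,"tz":0,"turn":0,"jaw":-0.6},
    {"tx":0,"ty":0,"tz":0,"turn":0,"jaw":-0.6},
    {"tx":0,"ty":0,"tz":0,"turn":0,"jaw":-0.6},
    {"tx":0,"ty":0,"tz":0,"turn":0,"jaw":-0.6}
  ],
  "squeeze": 40
}}

```text
time_s: 12.58
position: [0.4406, -0.0174, 0.0386]
tool_rot: [[0.039, 0.999, 0.011], [0.999, -0.039, -0.011], [-0.01, 0.012, -1.0]]
ft_force: [0.2, 1.0, 2.4]
grip_width: 0.0292
```

Emit:
{"op": "apply_moves", "data": {
  "motion": [
    {"tx":0,"ty":0,"tz":-3,"turn":0,"jaw":-0.6},
    {"tx":0,"ty":0,"tz":-6,"turn":0,"jaw":-0.6},
    {"tx":0,"ty":0,"tz":-9,"turn":0,"jaw":-0.6},
    {"tx":0,"ty":0,"tz":-12,"turn":0,"jaw":-0.6},
    {"tx":0,"ty":0,"tz":-12,"turn":0,"jaw":-0.6}
  ]
}}

```text
time_s: 13.0
position: [0.4412, -0.0166, 0.1637]
tool_rot: [[0.039, 0.999, 0.021], [0.999, -0.038, -0.014], [-0.013, 0.021, -1.0]]
ft_force: [0.3, -1.1, 0.2]
grip_width: 0.0288
```

Emit:
{"op": "apply_moves", "data": {
  "motion": [
    {"tx":-4,"ty":0,"tz":0,"turn":0,"jaw":-0.6},
    {"tx":-8,"ty":-0.5,"tz":0,"turn":0,"jaw":-0.6},
    {"tx":-12,"ty":-0.8,"tz":0,"turn":0,"jaw":-0.6},
    {"tx":-15,"ty":-1,"tz":0,"turn":0,"jaw":-0.6},
    {"tx":-15,"ty":-1,"tz":0,"turn":0,"jaw":-0.6}
  ]
}}

```text
time_s: 13.42
position: [0.4251, -0.1708, 0.1654]
tool_rot: [[0.043, 0.999, 0.022], [0.999, -0.043, -0.016], [-0.015, 0.022, -1.0]]
ft_force: [-0.7, 0.3, -1.6]
grip_width: 0.0292
```

Emit:
{"op": "apply_moves", "data": {
  "motion": [
    {"tx":-4,"ty":-0.3,"tz":0,"turn":0,"jaw":-0.6},
    {"tx":-8,"ty":-0.6,"tz":0,"turn":0,"jaw":-0.6},
    {"tx":-11.5,"ty":-1.2,"tz":0,"turn":0,"jaw":-0.6},
    {"tx":-11.7,"ty":-1.2,"tz":0,"turn":0,"jaw":-0.6},
    {"tx":-11.7,"ty":-1.2,"tz":0,"turn":0,"jaw":-0.6}
  ]
}}

```text
time_s: 13.83
position: [0.4075, -0.2883, 0.1664]
tool_rot: [[0.046, 0.999, 0.021], [0.999, -0.046, -0.015], [-0.014, 0.022, -1.0]]
ft_force: [-0.2, 0.4, -1.2]
grip_width: 0.0296
```

```bash
python3 held.py; python3 w.py w6; python3 -c "
from w import *
print(go(.424,-.2867,.09,-2.5))"
```

```text
held top [ 283  310   63   94 5095] [ 406.5 -289.8] [37.5 19.6] 87.5 z 0.1775 tcp [ 0.4077 -0.2869  0.1664]
slope [ 0.023 -0.004]
[ 0.4077 -0.2869  0.1664] 0.0292
t 13.9333
wrist [582   0  58  68] [ 0.587 -0.199  0.008] [ 0.624 -0.159  0.024]
   z> 0.008 3250 [ 606.6 -179.3] [36.6 38.6] 83.7 z 0.0143
wrist [274  84 121 215] [ 0.387 -0.352  0.009] [ 0.462 -0.201  0.039]
   z> 0.008 18674 [ 423.1 -276.2] [149.8  74.2] 87.8 z 0.0294
wrist [503 288  58  64] [ 0.555 -0.408  0.008] [ 0.598 -0.353  0.02 ]
   z> 0.008 1877 [ 574.5 -380.7] [38.6 57.2] 16.4 z 0.0159
(array([0.11, 1.44, 7.69]), np.float64(0.0))
```

Emit:
{"op": "apply_moves", "data": {
  "motion": [
    {"tx":0.1,"ty":1.4,"tz":0,"turn":0,"jaw":-0.6},
    {"tx":0.1,"ty":1.4,"tz":3,"turn":0,"jaw":-0.6},
    {"tx":0.2,"ty":1.4,"tz":6,"turn":0,"jaw":-0.6},
    {"tx":0.2,"ty":1.4,"tz":7.7,"turn":0,"jaw":-0.6},
    {"tx":0.2,"ty":1.4,"tz":7.7,"turn":0,"jaw":-0.6}
  ]
}}

```text
time_s: 14.35
position: [0.4228, -0.2829, 0.0869]
tool_rot: [[0.041, 0.999, 0.017], [0.999, -0.041, -0.009], [-0.009, 0.017, -1.0]]
ft_force: [-0.7, 1.0, -1.7]
grip_width: 0.0292
```

```bash
python3 -c "
from w import *
print(telemetry.observe()['position'],go(.4245,-.285,.051,-2.5))"
```

```text
[ 0.42280563 -0.28288948  0.08688774] (array([-0.17,  0.12,  3.59]), np.float64(0.1))
```

Emit:
{"op": "apply_moves", "data": {
  "motion": [
    {"tx":-0.2,"ty":0.12,"tz":1,"turn":0,"jaw":-0.6},
    {"tx":-0.2,"ty":0.12,"tz":2,"turn":0,"jaw":-0.6},
    {"tx":-0.2,"ty":0.12,"tz":3,"turn":0,"jaw":-0.6},
    {"tx":-0.2,"ty":0.12,"tz":3.5,"turn":0,"jaw":-0.6},
    {"tx":-0.2,"ty":0.12,"tz":3.5,"turn":0,"jaw":-0.6}
  ]
}}

```text
time_s: 14.77
position: [0.4246, -0.2848, 0.0517]
tool_rot: [[0.041, 0.999, 0.016], [0.999, -0.04, -0.009], [-0.008, 0.017, -1.0]]
ft_force: [-1.3, -0.2, 0.1]
grip_width: 0.0294
```

Emit:
{"op": "apply_moves", "data": {
  "motion": [
    {"tx":0,"ty":0,"tz":0,"turn":0,"jaw":0},
    {"tx":0,"ty":0,"tz":0,"turn":0,"jaw":0.4},
    {"tx":0,"ty":0,"tz":0,"turn":0,"jaw":0.4},
    {"tx":0,"ty":0,"tz":0,"turn":0,"jaw":0.4}
  ]
}}

```text
time_s: 15.1
position: [0.4249, -0.285, 0.0523]
tool_rot: [[0.041, 0.999, 0.017], [0.999, -0.04, -0.01], [-0.009, 0.017, -1.0]]
ft_force: [-0.3, -0.0, 0.1]
grip_width: 0.0599
```

Emit:
{"op": "apply_moves", "data": {
  "motion": [
    {"tx":0,"ty":0,"tz":-4,"turn":0,"jaw":0.4},
    {"tx":0,"ty":0,"tz":-8,"turn":0,"jaw":0.4},
    {"tx":0,"ty":0,"tz":-12,"turn":0,"jaw":0.4},
    {"tx":0,"ty":0,"tz":-15,"turn":0,"jaw":0.4},
    {"tx":0,"ty":0,"tz":-15,"turn":0,"jaw":0.4}
  ]
}}

```text
time_s: 15.52
position: [0.4237, -0.2849, 0.2086]
tool_rot: [[0.04, 0.999, 0.025], [0.999, -0.04, -0.018], [-0.017, 0.026, -1.0]]
ft_force: [0.8, -0.6, -0.1]
grip_width: 0.0599
```

```bash
python3 w.py w7;python3 -c "
from w import *
print(go(.656,-.147,.2,-5.5))"
```

```text
[ 0.4237 -0.2849  0.2086] 0.0599
t 15.5667
wrist [523   0 117  80] [ 0.587 -0.204  0.008] [ 0.677 -0.148  0.057]
   z> 0.053 86 [ 634.  -172.7] [ 2.7 16.3] 5.5 z 0.0545
   z> 0.008 7866 [ 633.6 -175.7] [50.2 91. ] 84.4 z 0.0213
wrist [255  89 105 239] [ 0.387 -0.405  0.008] [ 0.462 -0.201  0.064]
   z> 0.053 2765 [ 425.  -286.1] [45.9 30.7] 87.2 z 0.0612
   z> 0.008 17246 [ 422. -303.] [203.3  74.1] 87.9 z 0.0289
wrist [461 269  51  57] [ 0.555 -0.409  0.008] [ 0.599 -0.354  0.02 ]
   z> 0.008 1443 [ 574.6 -380.5] [38.7 57. ] 16.9 z 0.016
(array([14.66, 22.71,  0.85]), np.float64(3.2))
```

View pics/w7.png

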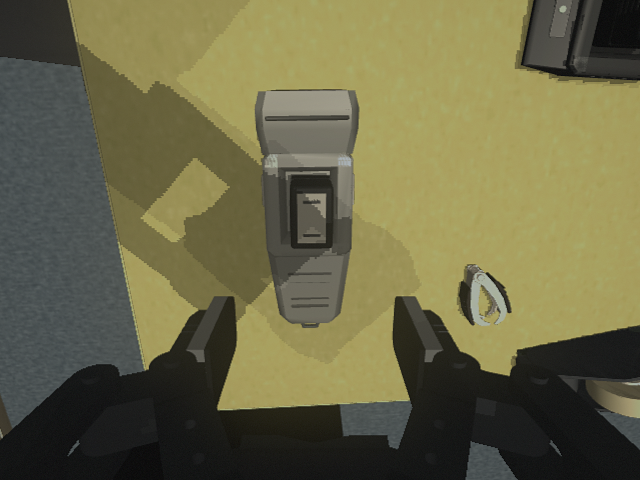

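The full small pack is seated in the scanner at (312,212); its top is at 61 mm, the same as the original. Next is the large charger.

Emit:
{"op": "apply_moves", "data": {
  "motion": [
    {"tx":2.2,"ty":3.4,"tz":0,"turn":0,"jaw":0.5},
    {"tx":4.4,"ty":6.8,"tz":0,"turn":1,"jaw":0.5},
    {"tx":6.6,"ty":10.2,"tz":0,"turn":3,"jaw":0.5},
    {"tx":8.8,"ty":13.6,"tz":0,"turn":3,"jaw":0.5},
    {"tx":8.8,"ty":13.6,"tz":0,"turn":3,"jaw":0.5}
  ]
}}

```text
time_s: 15.98
position: [0.5663, -0.198, 0.2054]
tool_rot: [[0.088, 0.996, 0.022], [0.996, -0.088, -0.013], [-0.011, 0.023, -1.0]]
ft_force: [-0.5, -0.2, -0.2]
grip_width: 0.064
```

Emit:
{"op": "apply_moves", "data": {
  "motion": [
    {"tx":2.2,"ty":3.4,"tz":0,"turn":0,"jaw":0.5},
    {"tx":4.4,"ty":6.8,"tz":0,"turn":0,"jaw":0.5},
    {"tx":5.2,"ty":9.3,"tz":0,"turn":0,"jaw":0.5},
    {"tx":5.2,"ty":9.3,"tz":0,"turn":0,"jaw":0.5},
    {"tx":5.2,"ty":9.3,"tz":0,"turn":0,"jaw":0.5}
  ]
}}

```text
time_s: 16.4
position: [0.6638, -0.1537, 0.2048]
tool_rot: [[0.087, 0.996, 0.019], [0.996, -0.086, -0.012], [-0.01, 0.02, -1.0]]
ft_force: [0.5, -0.5, -0.9]
grip_width: 0.0641
```

```bash
python3 w.py w8;python3 -c "
from w import *
print(go(.656,-.147,.1,-5.5))"
```

```text
[ 0.6638 -0.1537  0.2048] 0.0641
t 16.45
wrist [215 125 139 140] [ 0.587 -0.204  0.008] [ 0.7   -0.091  0.06 ]
   z> 0.053 5592 [ 655.8 -147. ] [70.1 39.4] 85.6 z 0.0574
   z> 0.008 11948 [ 643.6 -146.7] [109.2 104.2] 84.6 z 0.0237
wrist [  0 282 100 140] [ 0.39  -0.3    0.008] [ 0.463 -0.2    0.063]
   z> 0.053 1353 [ 425.3 -281.4] [38.5 31.5] 88.6 z 0.0611
   z> 0.008 7983 [ 430.  -241.2] [85.  72.5] 81.8 z 0.0301
wrist [221 412  43  38] [ 0.558 -0.393  0.008] [ 0.596 -0.353  0.02 ]
   z> 0.008 760 [ 574.1 -370.5] [35.6 37.6] 15.2 z 0.0152
(array([ 0.78, -0.98, 10.51]), np.float64(0.5))
```

View pics/w8.png

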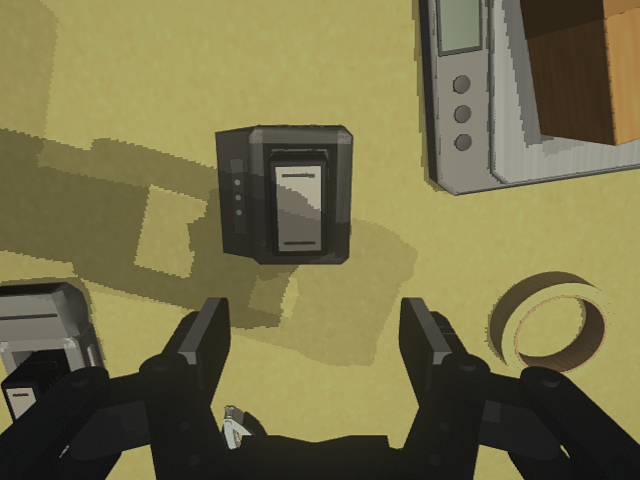

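Emit:
{"op": "apply_moves", "data": {
  "motion": [
    {"tx":0.75,"ty":-1,"tz":3,"turn":0.5,"jaw":0.5},
    {"tx":0.75,"ty":-1,"tz":6,"turn":0.5,"jaw":0.5},
    {"tx":0.75,"ty":-1,"tz":9,"turn":0.5,"jaw":0.5},
    {"tx":0.75,"ty":-1,"tz":10.5,"turn":0.5,"jaw":0.5}
  ]
}}

```text
time_s: 16.78
position: [0.653, -0.1476, 0.0964]
tool_rot: [[0.098, 0.995, 0.014], [0.995, -0.098, -0.01], [-0.009, 0.015, -1.0]]
ft_force: [-1.1, 0.0, -1.1]
grip_width: 0.0641
```

```bash
python3 -c "
from w import *
print(telemetry.observe()['position'],go(.656,-.1473,.046,-5))"
```

```text
[ 0.65301392 -0.14756437  0.09641101] (array([0.1 , 0.22, 5.04]), np.float64(-0.6))
```

Emit:
{"op": "apply_moves", "data": {
  "motion": [
    {"tx":0.1,"ty":0.2,"tz":2.5,"turn":-0.6,"jaw":0.5},
    {"tx":0.1,"ty":0.2,"tz":4.7,"turn":-0.6,"jaw":0.5},
    {"tx":0.1,"ty":0.2,"tz":4.9,"turn":-0.6,"jaw":0.5}
  ]
}}

```text
time_s: 17.03
position: [0.6526, -0.1474, 0.0431]
tool_rot: [[0.089, 0.996, 0.006], [0.996, -0.089, -0.007], [-0.007, 0.007, -1.0]]
ft_force: [-1.4, 1.0, -0.6]
grip_width: 0.0637
```

Emit:
{"op": "apply_moves", "data": {
  "motion": [
    {"tx":0,"ty":0,"tz":0,"turn":0,"jaw":-0.4},
    {"tx":0,"ty":0,"tz":0,"turn":0,"jaw":-0.4},
    {"tx":0,"ty":0,"tz":0,"turn":0,"jaw":-0.4},
    {"tx":0,"ty":0,"tz":0,"turn":0,"jaw":-0.4},
    {"tx":0,"ty":0,"tz":0,"turn":0,"jaw":-0.4}
  ],
  "squeeze": 60
}}

```text
time_s: 17.45
position: [0.6537, -0.1481, 0.045]
tool_rot: [[0.089, 0.996, 0.01], [0.996, -0.089, -0.009], [-0.008, 0.011, -1.0]]
ft_force: [5.3, -2.0, 1.3]
grip_width: 0.0392
```

Emit:
{"op": "apply_moves", "data": {
  "motion": [
    {"tx":0,"ty":0,"tz":-3,"turn":0,"jaw":-0.4},
    {"tx":0,"ty":0,"tz":-6,"turn":0,"jaw":-0.4},
    {"tx":0,"ty":0,"tz":-9,"turn":0,"jaw":-0.4},
    {"tx":0,"ty":0,"tz":-12,"turn":0,"jaw":-0.4},
    {"tx":0,"ty":0,"tz":-12,"turn":0,"jaw":-0.4}
  ]
}}

```text
time_s: 17.87
position: [0.6538, -0.1475, 0.172]
tool_rot: [[0.089, 0.996, 0.019], [0.996, -0.089, -0.013], [-0.011, 0.02, -1.0]]
ft_force: [0.1, -0.2, -1.1]
grip_width: 0.0388
```

```bash
python3 held.py; python3 -c "
from w import *
print(telemetry.observe()['position'],go(.44,-.02,.165,-5))"
```

```text
held top [  265   266   100   163 14116] [ 653.  -145.9] [61.2 29.8] 84.8 z 0.1849 tcp [ 0.6529 -0.1472  0.1686]
slope [ 0.033 -0.008]
[ 0.65293186 -0.14721017  0.16856173] (array([ 10.78, -22.34,  -0.11]), np.float64(-0.1))
```

Emit:
{"op": "apply_moves", "data": {
  "motion": [
    {"tx":1.6,"ty":-3.4,"tz":0,"turn":0,"jaw":-0.4},
    {"tx":3.2,"ty":-6.8,"tz":0,"turn":0,"jaw":-0.4},
    {"tx":4.8,"ty":-10,"tz":0,"turn":0,"jaw":-0.4},
    {"tx":6,"ty":-12,"tz":0,"turn":0,"jaw":-0.4},
    {"tx":6,"ty":-12,"tz":0,"turn":0,"jaw":-0.4}
  ]
}}

```text
time_s: 18.33
position: [0.5341, -0.0737, 0.1648]
tool_rot: [[0.087, 0.996, 0.009], [0.996, -0.087, -0.008], [-0.008, 0.01, -1.0]]
ft_force: [1.4, -0.4, -2.4]
grip_width: 0.0391
```

Emit:
{"op": "apply_moves", "data": {
  "motion": [
    {"tx":1.6,"ty":-3.4,"tz":0,"turn":0,"jaw":-0.4},
    {"tx":3.2,"ty":-6.8,"tz":0,"turn":0,"jaw":-0.4},
    {"tx":4.8,"ty":-10,"tz":0,"turn":0,"jaw":-0.4},
    {"tx":4.8,"ty":-10.3,"tz":0,"turn":0,"jaw":-0.4},
    {"tx":4.8,"ty":-10.3,"tz":0,"turn":0,"jaw":-0.4}
  ]
}}

```text
time_s: 18.75
position: [0.4337, -0.016, 0.1629]
tool_rot: [[0.086, 0.996, 0.006], [0.996, -0.086, -0.008], [-0.007, 0.007, -1.0]]
ft_force: [1.0, -0.2, -2.1]
grip_width: 0.0388
```

Emit:
{"op": "apply_moves", "data": {
  "motion": [
    {"tx":0,"ty":0,"tz":3,"turn":0,"jaw":-0.4},
    {"tx":0,"ty":0,"tz":6,"turn":0,"jaw":-0.4},
    {"tx":0,"ty":0,"tz":9,"turn":0,"jaw":-0.4},
    {"tx":0,"ty":0,"tz":11,"turn":0,"jaw":-0.4},
    {"tx":0,"ty":0,"tz":11,"turn":0,"jaw":-0.4}
  ]
}}

```text
time_s: 19.17
position: [0.4335, -0.017, 0.0494]
tool_rot: [[0.087, 0.996, -0.001], [0.996, -0.087, -0.006], [-0.006, -0.0, -1.0]]
ft_force: [0.0, -0.4, -1.9]
grip_width: 0.0392
```

```bash
python3 -c "
from w import *
print(telemetry.observe()['position'],go(.44,-.02,.0385,-5))"
```

```text
[ 0.43348109 -0.01698301  0.04944143] (array([-0.24,  0.68,  1.1 ]), np.float64(0.0))
```

Emit:
{"op": "apply_moves", "data": {
  "motion": [
    {"tx":0,"ty":0,"tz":0.6,"turn":0,"jaw":-0.4},
    {"tx":0,"ty":0,"tz":1,"turn":0,"jaw":-0.4},
    {"tx":0,"ty":0,"tz":1.1,"turn":0,"jaw":-0.4},
    {"tx":0,"ty":0,"tz":1.1,"turn":0,"jaw":-0.4}
  ]
}}

```text
time_s: 19.5
position: [0.4339, -0.0172, 0.0389]
tool_rot: [[0.087, 0.996, 0.0], [0.996, -0.087, -0.006], [-0.006, 0.001, -1.0]]
ft_force: [-0.3, -0.1, -2.0]
grip_width: 0.0389
```

Emit:
{"op": "apply_moves", "data": {
  "motion": [
    {"tx":0,"ty":0,"tz":0,"turn":0,"jaw":0},
    {"tx":0,"ty":0,"tz":0,"turn":0,"jaw":0.5},
    {"tx":0,"ty":0,"tz":0,"turn":0,"jaw":0.5},
    {"tx":0,"ty":0,"tz":0,"turn":0,"jaw":0.5}
  ]
}}

```text
time_s: 19.83
position: [0.4342, -0.0173, 0.0393]
tool_rot: [[0.087, 0.996, 0.002], [0.996, -0.087, -0.006], [-0.006, 0.002, -1.0]]
ft_force: [-0.5, 0.2, -0.2]
grip_width: 0.064
```

Emit:
{"op": "apply_moves", "data": {
  "motion": [
    {"tx":0,"ty":0,"tz":-4,"turn":0,"jaw":0.5},
    {"tx":0,"ty":0,"tz":-8,"turn":0,"jaw":0.5},
    {"tx":0,"ty":0,"tz":-12,"turn":0,"jaw":0.5},
    {"tx":0,"ty":0,"tz":-16,"turn":0,"jaw":0.5},
    {"tx":0,"ty":0,"tz":-16,"turn":0,"jaw":0.5}
  ]
}}

```text
time_s: 20.25
position: [0.4363, -0.0169, 0.2062]
tool_rot: [[0.087, 0.996, 0.014], [0.996, -0.087, -0.01], [-0.009, 0.015, -1.0]]
ft_force: [1.1, -0.3, 0.6]
grip_width: 0.064
```

Emit:
{"op": "apply_moves", "data": {
  "motion": [
    {"tx":2.8,"ty":2.5,"tz":0,"turn":2,"jaw":0.5},
    {"tx":5.6,"ty":5,"tz":0,"turn":5,"jaw":0.5},
    {"tx":8.4,"ty":7.5,"tz":0,"turn":5,"jaw":0.5},
    {"tx":11,"ty":10,"tz":0,"turn":5,"jaw":0.5},
    {"tx":11,"ty":10,"tz":0,"turn":5,"jaw":0.5}
  ]
}}

```text
time_s: 20.67
position: [0.5485, 0.0874, 0.2062]
tool_rot: [[0.17, 0.985, 0.016], [0.985, -0.17, -0.009], [-0.006, 0.017, -1.0]]
ft_force: [-0.7, 0.4, -0.6]
grip_width: 0.0635
```

Emit:
{"op": "apply_moves", "data": {
  "motion": [
    {"tx":2.8,"ty":2.5,"tz":0,"turn":2,"jaw":0.5},
    {"tx":5.6,"ty":5,"tz":0,"turn":5,"jaw":0.5},
    {"tx":7.4,"ty":7.5,"tz":0,"turn":5,"jaw":0.5},
    {"tx":7.4,"ty":8.5,"tz":0,"turn":5,"jaw":0.5},
    {"tx":7.4,"ty":8.5,"tz":0,"turn":5,"jaw":0.5}
  ]
}}

```text
time_s: 21.08
position: [0.6461, 0.1461, 0.206]
tool_rot: [[0.255, 0.967, 0.015], [0.967, -0.255, -0.009], [-0.005, 0.017, -1.0]]
ft_force: [0.8, 1.0, -0.4]
grip_width: 0.0641
```

```bash
cat > printer.py <<'E'
from w import *
look('side')
c=cam("wrist");im,d=get_image("wrist");P=cloud("wrist",d,c)
import sys;save(sys.argv[1],im)
m=(P[...,0]>.55)&(P[...,0]<.72)&(P[...,1]>.09)&(P[...,1]<.32)&(d>0)
g=im.max(-1)
for k,mm in(("all>8mm",m&(P[...,2]>.01)&(P[...,2]<.09)),("z>60",m&(P[...,2]>.0605)&(P[...,2]<.09)),("z>26",m&(P[...,2]>.026)&(P[...,2]<.09))):
    mm=cv2.morphologyEx(mm.astype(np.uint8),cv2.MORPH_OPEN,np.ones((3,3)))
    N,L,S,_=cv2.connectedComponentsWithStats(mm)
    for i in range(1,N):
        if S[i,4]<200: continue
        T=P[L==i];r=cv2.minAreaRect((T[:,:2]*1000).astype(np.float32));print(k,S[i],np.round(r[0],1),np.round(r[1],1),round(r[2],1),np.median(T[:,2]).round(4))
print(telemetry.observe()['position'])
E
python3 printer.py w9
```

```text
t 21.1333
side [263 168  54  47] [0.58  0.11  0.008] [0.698 0.298 0.069]
   z> 0.053 497 [643.9 212.3] [154.1  71.4] 76.2 z 0.06
   z> 0.008 1072 [641.6 200.2] [180.7  90. ] 74.9 z 0.0317
side [168 190  49  36] [0.358 0.245 0.008] [0.467 0.338 0.062]
   z> 0.053 135 [424.7 294.9] [30.8 48.2] 17.8 z 0.0583
   z> 0.008 836 [411.9 292.4] [95.9 90.8] 15.0 z 0.0229
side [217 231  70  45] [ 0.386 -0.054  0.008] [0.464 0.139 0.054]
   z> 0.008 1209 [433.   41.5] [ 71.2 194.1] 9.0 z 0.0217
side [354 231  67  43] [ 0.588 -0.206  0.008] [ 0.698 -0.092  0.031]
   z> 0.008 1684 [ 644.2 -148.2] [111.  104.8] 84.7 z 0.0186
side [308 293 101  88] [ 0.388 -0.405  0.008] [ 0.466 -0.2    0.065]
   z> 0.053 442 [ 425.4 -287. ] [47.7 31. ] 87.7 z 0.0619
   z> 0.008 3667 [ 422.1 -303.4] [202.5  77.4] 86.7 z 0.0262
side [440 314  32  23] [ 0.556 -0.408  0.008] [ 0.602 -0.355  0.022]
   z> 0.008 397 [ 573.8 -381.6] [39.9 54. ] 27.5 z 0.0163
all>8mm [  215     0   137   247 30038] [641.4 201.5] [174.6  89.1] 74.8 0.0527
z>60 [ 252  126   62  105 6156] [633.4 176.9] [69.9 39.8] 74.0 0.0634
z>26 [  215     0   137   241 28496] [642.4 205.3] [166.7  89.1] 74.8 0.0533
[0.64428564 0.14552425 0.20672012]
```

View pics/w9.png

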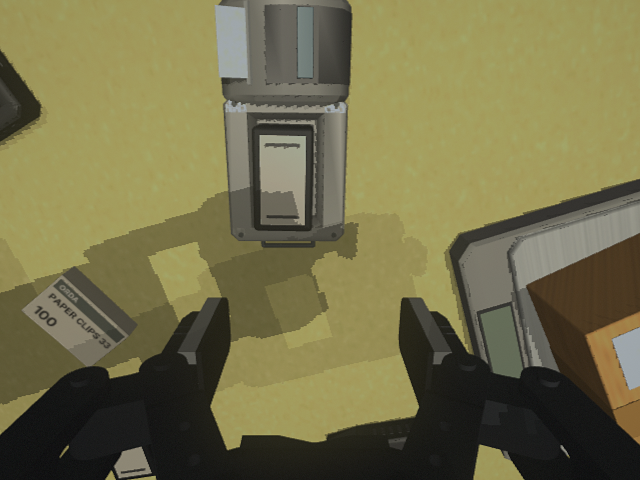

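The printer pack is at (282,178) in the wrist view, measured at (0.633, 0.177), yaw about -15.3°. The parked large pack is partly visible at the lower left.

```bash
python3 -c "
from w import *
print(go(.6335,.1767,.1,-15.3))"
```

```text
(array([ 2.79, -2.02, 10.63]), np.float64(0.5))
```

Emit:
{"op": "apply_moves", "data": {
  "motion": [
    {"tx":2.8,"ty":-2,"tz":1,"turn":0.5,"jaw":0.5},
    {"tx":2.8,"ty":-2,"tz":4,"turn":0.5,"jaw":0.5},
    {"tx":2.8,"ty":-2,"tz":7,"turn":0.5,"jaw":0.5},
    {"tx":2.8,"ty":-2,"tz":10,"turn":0.5,"jaw":0.5},
    {"tx":2.8,"ty":-2,"tz":10.6,"turn":0.5,"jaw":0.5}
  ]
}}

```text
time_s: 21.6
position: [0.6306, 0.176, 0.096]
tool_rot: [[0.265, 0.964, 0.006], [0.964, -0.264, -0.01], [-0.008, 0.009, -1.0]]
ft_force: [-0.7, 0.0, -0.6]
grip_width: 0.0643
```

```bash
python3 -c "
from w import *
print(telemetry.observe()['position'],go(.6335,.1767,.053,-15.3))"
```

```text
[0.63056846 0.17599451 0.09602917] (array([0.18, 0.23, 4.3 ]), np.float64(-0.0))
```

Emit:
{"op": "apply_moves", "data": {
  "motion": [
    {"tx":0.15,"ty":0.25,"tz":2.2,"turn":0,"jaw":0.5},
    {"tx":0.15,"ty":0.25,"tz":3.8,"turn":0,"jaw":0.5},
    {"tx":0.15,"ty":0.25,"tz":4.1,"turn":0,"jaw":0.5},
    {"tx":0.15,"ty":0.25,"tz":4.1,"turn":0,"jaw":0.5}
  ]
}}

```text
time_s: 21.93
position: [0.6333, 0.176, 0.0556]
tool_rot: [[0.265, 0.964, 0.006], [0.964, -0.265, -0.01], [-0.008, 0.008, -1.0]]
ft_force: [0.4, 0.3, 0.7]
grip_width: 0.0642
```

Emit:
{"op": "apply_moves", "data": {
  "motion": [
    {"tx":0,"ty":0,"tz":0,"turn":0,"jaw":-0.4},
    {"tx":0,"ty":0,"tz":0,"turn":0,"jaw":-0.4},
    {"tx":0,"ty":0,"tz":0,"turn":0,"jaw":-0.4},
    {"tx":0,"ty":0,"tz":0,"turn":0,"jaw":-0.4},
    {"tx":0,"ty":0,"tz":0,"turn":0,"jaw":-0.4}
  ],
  "squeeze": 60
}}

```text
time_s: 22.35
position: [0.6341, 0.176, 0.058]
tool_rot: [[0.265, 0.964, 0.009], [0.964, -0.265, -0.01], [-0.007, 0.012, -1.0]]
ft_force: [-0.6, -1.0, 7.4]
grip_width: 0.039
```

Emit:
{"op": "apply_moves", "data": {
  "motion": [
    {"tx":0,"ty":0,"tz":-3,"turn":0,"jaw":-0.4},
    {"tx":0,"ty":0,"tz":-6,"turn":0,"jaw":-0.4},
    {"tx":0,"ty":0,"tz":-9,"turn":0,"jaw":-0.4},
    {"tx":0,"ty":0,"tz":-12,"turn":0,"jaw":-0.4},
    {"tx":0,"ty":0,"tz":-12,"turn":0,"jaw":-0.4}
  ]
}}

```text
time_s: 22.77
position: [0.6349, 0.1775, 0.1857]
tool_rot: [[0.265, 0.964, 0.021], [0.964, -0.265, -0.009], [-0.003, 0.023, -1.0]]
ft_force: [-0.5, -0.2, -1.1]
grip_width: 0.0388
```

```bash
python3 held.py; python3 -c "
from w import *
print(telemetry.observe()['position'],go(.6565,-.1475,.175,-5))"
```

```text
held top [ 268  260   95   95 5499] [638.  190.6] [34.8 29.8] 73.9 z 0.1913 tcp [0.634  0.1774 0.1822]
slope [0.016 0.002]
[0.63403612 0.17739399 0.18222764] (array([-30.73,  10.75,   1.06]), np.float64(-10.4))
```

Emit:
{"op": "apply_moves", "data": {
  "motion": [
    {"tx":-3.6,"ty":1.2,"tz":0,"turn":-2,"jaw":-0.4},
    {"tx":-7.2,"ty":2.4,"tz":0,"turn":-5,"jaw":-0.4},
    {"tx":-10.8,"ty":3.6,"tz":0,"turn":-5,"jaw":-0.4},
    {"tx":-14.4,"ty":4.8,"tz":0,"turn":-5,"jaw":-0.4},
    {"tx":-15.4,"ty":5.4,"tz":0,"turn":-5,"jaw":-0.4}
  ]
}}

```text
time_s: 23.23
position: [0.6447, 0.0096, 0.1828]
tool_rot: [[0.184, 0.983, 0.015], [0.983, -0.184, -0.011], [-0.008, 0.016, -1.0]]
ft_force: [0.3, 0.8, -2.4]
grip_width: 0.0389
```

```bash
python3 -c "
from w import *
print(telemetry.observe()['position'],go(.6565,-.1475,.175,-5))"
```

```text
[0.64473808 0.0096309  0.18280759] (array([-15.22,   4.03,   0.96]), np.float64(-5.6))
```

Emit:
{"op": "apply_moves", "data": {
  "motion": [
    {"tx":-3.8,"ty":1,"tz":0,"turn":-2,"jaw":-0.4},
    {"tx":-7.6,"ty":2,"tz":0,"turn":-5.5,"jaw":-0.4},
    {"tx":-11.4,"ty":3,"tz":0,"turn":-5.5,"jaw":-0.4},
    {"tx":-15.2,"ty":4,"tz":0,"turn":-5.5,"jaw":-0.4},
    {"tx":-15.2,"ty":4,"tz":0,"turn":-5.5,"jaw":-0.4}
  ]
}}

```text
time_s: 23.65
position: [0.6556, -0.1541, 0.183]
tool_rot: [[0.095, 0.995, 0.013], [0.995, -0.095, -0.012], [-0.011, 0.014, -1.0]]
ft_force: [0.0, 0.4, -1.8]
grip_width: 0.039
```

Emit:
{"op": "apply_moves", "data": {
  "motion": [
    {"tx":0,"ty":0,"tz":0,"turn":0,"jaw":-0.4}
  ]
}}

```text
time_s: 23.73
position: [0.6553, -0.1552, 0.1818]
tool_rot: [[0.097, 0.995, 0.012], [0.995, -0.097, -0.011], [-0.01, 0.013, -1.0]]
ft_force: [-0.7, 0.9, -2.6]
grip_width: 0.0386
```

```bash
sed -i 's/Q\[...,2\]>-.01)/Q[...,2]>-.002)/; s/(g>95)/(g>60)/' held.py; python3 held.py; python3 w.py w10; python3 -c "
from w import *
print(go(.6565,-.1475,.095,-5))"
```

```text
held top [  267   259    96   156 13260] [ 654.6 -154.5] [61.7 30.4] 83.8 z 0.1873 tcp [ 0.6551 -0.1555  0.1814]
slope [ 0.003 -0.003]
[ 0.6551 -0.1555  0.1814] 0.039
t 23.8333
wrist [221 123 150 142] [ 0.588 -0.193  0.008] [ 0.699 -0.091  0.028]
   z> 0.008 10141 [ 643.8 -144.3] [104.3 104.2] 84.6 z 0.02
wrist [  0 293 101 156] [ 0.391 -0.306  0.008] [ 0.463 -0.2    0.064]
   z> 0.053 1877 [ 425.7 -283.9] [44.6 31.6] 88.5 z 0.0612
   z> 0.008 9215 [ 426.9 -248.4] [96.2 70.4] 87.2 z 0.03
(array([ 0.77, -0.04,  8.66]), np.float64(-0.5))
```

Emit:
{"op": "apply_moves", "data": {
  "motion": [
    {"tx":0.7,"ty":0,"tz":2,"turn":-0.5,"jaw":-0.4},
    {"tx":0.7,"ty":0,"tz":5,"turn":-0.5,"jaw":-0.4},
    {"tx":0.7,"ty":0,"tz":7.5,"turn":-0.5,"jaw":-0.4},
    {"tx":0.7,"ty":0,"tz":8.6,"turn":-0.5,"jaw":-0.4},
    {"tx":0.7,"ty":0,"tz":8.6,"turn":-0.5,"jaw":-0.4}
  ]
}}

```text
time_s: 24.25
position: [0.6557, -0.1466, 0.0928]
tool_rot: [[0.086, 0.996, 0.006], [0.996, -0.086, -0.009], [-0.009, 0.007, -1.0]]
ft_force: [-0.3, 0.0, -2.0]
grip_width: 0.039
```

```bash
python3 -c "
from w import *
print(telemetry.observe()['position'],go(.657,-.1483,.053,-5))"
```

```text
[ 0.65571087 -0.14655469  0.09279745] (array([-0.13,  0.12,  3.98]), np.float64(0.1))
```

Emit:
{"op": "apply_moves", "data": {
  "motion": [
    {"tx":-0.1,"ty":0.12,"tz":1,"turn":0,"jaw":-0.4},
    {"tx":-0.1,"ty":0.12,"tz":2,"turn":0,"jaw":-0.4},
    {"tx":-0.1,"ty":0.12,"tz":3,"turn":0,"jaw":-0.4},
    {"tx":-0.1,"ty":0.12,"tz":3.9,"turn":0,"jaw":-0.4},
    {"tx":-0.1,"ty":0.12,"tz":3.9,"turn":0,"jaw":-0.4}
  ]
}}

```text
time_s: 24.67
position: [0.6566, -0.148, 0.0525]
tool_rot: [[0.086, 0.996, 0.004], [0.996, -0.086, -0.009], [-0.008, 0.005, -1.0]]
ft_force: [-0.6, -0.1, -3.1]
grip_width: 0.0387
```

Emit:
{"op": "apply_moves", "data": {
  "motion": [
    {"tx":0,"ty":0,"tz":0,"turn":0,"jaw":0},
    {"tx":0,"ty":0,"tz":0,"turn":0,"jaw":0.5},
    {"tx":0,"ty":0,"tz":0,"turn":0,"jaw":0.5},
    {"tx":0,"ty":0,"tz":0,"turn":0,"jaw":0.5}
  ]
}}

```text
time_s: 25.0
position: [0.6569, -0.1481, 0.0529]
tool_rot: [[0.086, 0.996, 0.005], [0.996, -0.086, -0.009], [-0.008, 0.006, -1.0]]
ft_force: [-0.7, 0.2, 0.2]
grip_width: 0.064
```

Emit:
{"op": "apply_moves", "data": {
  "motion": [
    {"tx":0,"ty":0,"tz":-4,"turn":0,"jaw":0.5},
    {"tx":0,"ty":0,"tz":-8,"turn":0,"jaw":0.5},
    {"tx":0,"ty":0,"tz":-12,"turn":0,"jaw":0.5},
    {"tx":0,"ty":0,"tz":-15,"turn":0,"jaw":0.5},
    {"tx":0,"ty":0,"tz":-15,"turn":0,"jaw":0.5}
  ]
}}

```text
time_s: 25.42
position: [0.658, -0.1473, 0.2111]
tool_rot: [[0.086, 0.996, 0.018], [0.996, -0.086, -0.014], [-0.012, 0.019, -1.0]]
ft_force: [0.6, -1.0, 0.9]
grip_width: 0.064
```

```bash
python3 w.py w11;python3 -c "
from w import *
print(go(.434,-.018,.2,-5))"
```

```text
[ 0.658  -0.1473  0.2111] 0.064
t 25.4667
wrist [  0   0  26 101] [ 0.448 -0.052  0.008] [0.458 0.014 0.034]
   z> 0.008 1522 [453.9 -18.9] [66.7  3.9] 83.7 z 0.0169
wrist [226 132 135 136] [ 0.588 -0.205  0.008] [ 0.699 -0.091  0.06 ]
   z> 0.053 5306 [ 656.6 -146.9] [70.  40.1] 84.4 z 0.0574
   z> 0.008 11425 [ 643.6 -146.8] [109.4 104.3] 84.8 z 0.0236
wrist [  0 284 114 127] [ 0.389 -0.303  0.008] [ 0.463 -0.2    0.064]
   z> 0.053 842 [ 420.6 -269.8] [38.9 21.1] 36.2 z 0.0609
   z> 0.008 8074 [ 425. -251.] [101.2  73.4] 87.6 z 0.0305
wrist [230 411  42  37] [ 0.557 -0.392  0.008] [ 0.597 -0.352  0.02 ]
   z> 0.008 753 [ 574.1 -370.3] [38.7 37.9] 12.0 z 0.0155
(array([ 10.95, -23.35,   0.29]), np.float64(0.1))
```

View pics/w11.png

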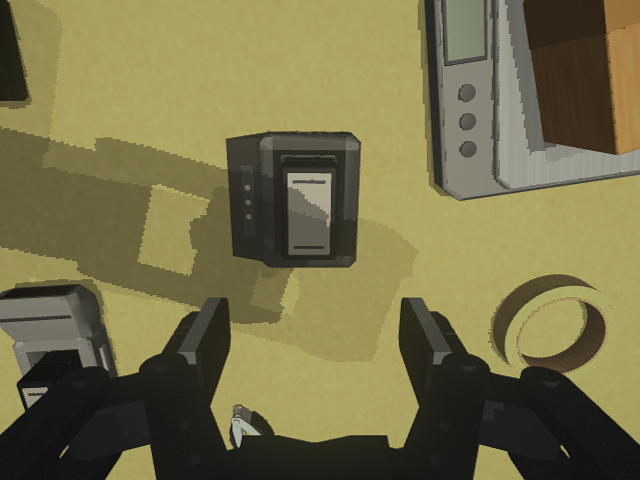

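The flat large pack is seated in the large charger at (308,215), with its top at 57.4 mm as before. Next I fetch the parked full large pack.

Emit:
{"op": "apply_moves", "data": {
  "motion": [
    {"tx":1.7,"ty":-3.6,"tz":0,"turn":0,"jaw":0.5},
    {"tx":3.4,"ty":-7.2,"tz":0,"turn":0,"jaw":0.5},
    {"tx":5,"ty":-10.6,"tz":0,"turn":0,"jaw":0.5},
    {"tx":5.6,"ty":-12,"tz":0,"turn":0,"jaw":0.5},
    {"tx":5.6,"ty":-12,"tz":0,"turn":0,"jaw":0.5}
  ]
}}

```text
time_s: 25.88
position: [0.5396, -0.0791, 0.2047]
tool_rot: [[0.085, 0.996, 0.01], [0.996, -0.085, -0.011], [-0.01, 0.011, -1.0]]
ft_force: [0.1, 0.5, 0.0]
grip_width: 0.0641
```

Emit:
{"op": "apply_moves", "data": {
  "motion": [
    {"tx":1.7,"ty":-3.6,"tz":0,"turn":0,"jaw":0.5},
    {"tx":3.4,"ty":-7.2,"tz":0,"turn":0,"jaw":0.5},
    {"tx":5,"ty":-10.6,"tz":0,"turn":0,"jaw":0.5},
    {"tx":5.3,"ty":-11.2,"tz":0,"turn":0,"jaw":0.5},
    {"tx":5.3,"ty":-11.2,"tz":0,"turn":0,"jaw":0.5}
  ]
}}

```text
time_s: 26.3
position: [0.4318, -0.0162, 0.2029]
tool_rot: [[0.084, 0.996, 0.01], [0.996, -0.084, -0.011], [-0.01, 0.011, -1.0]]
ft_force: [1.2, 0.0, 1.1]
grip_width: 0.064
```

```bash
python3 w.py w12;python3 -c "
from w import *
print(go(.4335,-.018,.09,-5))"
```

```text
[ 0.4318 -0.0162  0.2029] 0.064
t 26.35
wrist [226   0 119 115] [0.385 0.053 0.008] [0.462 0.128 0.023]
   z> 0.008 8176 [423.1  97.3] [52.8 75.2] 23.9 z 0.02
wrist [288 157  58 103] [ 0.412 -0.052  0.008] [0.457 0.021 0.052]
   z> 0.008 4612 [434.1 -15.5] [70.  40.8] 84.7 z 0.0491
wrist [496 267 144 124] [ 0.587 -0.193  0.008] [ 0.696 -0.091  0.06 ]
   z> 0.053 3914 [ 655.9 -146.5] [70.4 41.4] 84.3 z 0.0572
   z> 0.008 10545 [ 642.6 -143.9] [104.6 103.1] 84.9 z 0.0221
wrist [284 395  82  47] [ 0.388 -0.235  0.011] [ 0.462 -0.199  0.039]
   z> 0.008 3310 [ 425.  -217.7] [35.6 73.9] 88.7 z 0.0346
(array([ 0.03, -0.11, 11.31]), np.float64(0.2))
```

Emit:
{"op": "apply_moves", "data": {
  "motion": [
    {"tx":0.1,"ty":0,"tz":4,"turn":0,"jaw":0.5},
    {"tx":0.1,"ty":0,"tz":8,"turn":0,"jaw":0.5},
    {"tx":0.1,"ty":0,"tz":11,"turn":0,"jaw":0.5},
    {"tx":0.1,"ty":0,"tz":11.3,"turn":0,"jaw":0.5}
  ]
}}

```text
time_s: 26.68
position: [0.4342, -0.0179, 0.0857]
tool_rot: [[0.086, 0.996, 0.004], [0.996, -0.085, -0.009], [-0.009, 0.005, -1.0]]
ft_force: [-1.6, 0.1, -0.1]
grip_width: 0.0642
```

```bash
python3 -c "
from w import *
print(telemetry.observe()['position'],go(.434,-.0165,.041,-5))"
```

```text
[ 0.43424993 -0.01789986  0.08571388] (array([ 0.18, -0.06,  4.47]), np.float64(0.1))
```

Emit:
{"op": "apply_moves", "data": {
  "motion": [
    {"tx":0.15,"ty":0,"tz":2.5,"turn":0,"jaw":0.5},
    {"tx":0.15,"ty":0,"tz":4.3,"turn":0,"jaw":0.5},
    {"tx":0.15,"ty":0,"tz":4.4,"turn":0,"jaw":0.5}
  ]
}}

```text
time_s: 26.93
position: [0.4352, -0.0175, 0.04]
tool_rot: [[0.086, 0.996, 0.001], [0.996, -0.086, -0.008], [-0.008, 0.002, -1.0]]
ft_force: [-0.5, -0.0, 0.3]
grip_width: 0.0642
```

Emit:
{"op": "apply_moves", "data": {
  "motion": [
    {"tx":0,"ty":0,"tz":0,"turn":0,"jaw":-0.4},
    {"tx":0,"ty":0,"tz":0,"turn":0,"jaw":-0.4},
    {"tx":0,"ty":0,"tz":0,"turn":0,"jaw":-0.4},
    {"tx":0,"ty":0,"tz":0,"turn":0,"jaw":-0.4},
    {"tx":0,"ty":0,"tz":0,"turn":0,"jaw":-0.4}
  ],
  "squeeze": 60
}}

```text
time_s: 27.35
position: [0.4363, -0.0179, 0.0413]
tool_rot: [[0.086, 0.996, 0.004], [0.996, -0.086, -0.009], [-0.009, 0.005, -1.0]]
ft_force: [0.1, -1.1, 8.0]
grip_width: 0.0391
```

Emit:
{"op": "apply_moves", "data": {
  "motion": [
    {"tx":0,"ty":0,"tz":-3,"turn":0,"jaw":-0.4},
    {"tx":0,"ty":0,"tz":-6,"turn":0,"jaw":-0.4},
    {"tx":0,"ty":0,"tz":-10,"turn":0,"jaw":-0.4},
    {"tx":0,"ty":0,"tz":-13.5,"turn":0,"jaw":-0.4},
    {"tx":0,"ty":0,"tz":-13.5,"turn":0,"jaw":-0.4}
  ]
}}

```text
time_s: 27.77
position: [0.4379, -0.0171, 0.1824]
tool_rot: [[0.086, 0.996, 0.016], [0.996, -0.086, -0.013], [-0.012, 0.017, -1.0]]
ft_force: [1.5, -0.5, -1.5]
grip_width: 0.0392
```

```bash
python3 -c "
from w import *
print(telemetry.observe()['position'],go(.634,.1767,.18,-15.3))"
```

```text
[ 0.43794999 -0.01707608  0.18243982] (array([20.99, 17.87,  0.3 ]), np.float64(10.4))
```

Emit:
{"op": "apply_moves", "data": {
  "motion": [
    {"tx":2.8,"ty":2.4,"tz":0,"turn":2,"jaw":-0.4},
    {"tx":5.6,"ty":4.8,"tz":0,"turn":5,"jaw":-0.4},
    {"tx":8.4,"ty":7.2,"tz":0,"turn":5,"jaw":-0.4},
    {"tx":11,"ty":9.4,"tz":0,"turn":5,"jaw":-0.4},
    {"tx":11,"ty":9.4,"tz":0,"turn":5,"jaw":-0.4}
  ]
}}

```text
time_s: 28.18
position: [0.5437, 0.0879, 0.1819]
tool_rot: [[0.169, 0.985, 0.017], [0.986, -0.169, -0.012], [-0.009, 0.019, -1.0]]
ft_force: [-1.6, 0.0, -3.2]
grip_width: 0.039
```

```bash
python3 -c "
from w import *
print(telemetry.observe()['position'],go(.628,.157,.18,-15.3))"
```

```text
[0.54371237 0.08789762 0.18192803] (array([8.24, 7.13, 0.26]), np.float64(5.6))
```

Emit:
{"op": "apply_moves", "data": {
  "motion": [
    {"tx":2.8,"ty":2.4,"tz":0,"turn":2,"jaw":-0.4},
    {"tx":5.6,"ty":4.8,"tz":0,"turn":5.5,"jaw":-0.4},
    {"tx":8.2,"ty":7.1,"tz":0,"turn":5.5,"jaw":-0.4},
    {"tx":8.2,"ty":7.1,"tz":0,"turn":5.5,"jaw":-0.4},
    {"tx":8.2,"ty":7.1,"tz":0,"turn":5.5,"jaw":-0.4}
  ]
}}

```text
time_s: 28.6
position: [0.6276, 0.1575, 0.181]
tool_rot: [[0.261, 0.965, 0.015], [0.965, -0.261, -0.012], [-0.008, 0.017, -1.0]]
ft_force: [-0.4, -0.8, -2.7]
grip_width: 0.039
```

Emit:
{"op": "apply_moves", "data": {
  "motion": [
    {"tx":0,"ty":0,"tz":0,"turn":0,"jaw":-0.4}
  ]
}}

```text
time_s: 28.68
position: [0.6269, 0.1571, 0.1805]
tool_rot: [[0.261, 0.965, 0.014], [0.965, -0.261, -0.012], [-0.008, 0.016, -1.0]]
ft_force: [0.0, -0.6, -2.6]
grip_width: 0.0385
```

```bash
python3 held.py; python3 printer.py w13 | grep -v side; python3 -c "
from w import *
print(go(.634,.1767,.11,-15.3))"
```

```text
held top [  265   258    99   160 13902] [626.8 159. ] [61.5 30.3] 74.9 z 0.1888 tcp [0.6267 0.157  0.1803]
slope [ 0.013 -0.002]
t 28.7833
   z> 0.053 227 [653.7 253.9] [63.9 71.6] 76.5 z 0.0575
   z> 0.008 1337 [641.1 198.1] [172.9  90. ] 75.4 z 0.0295
   z> 0.053 135 [424.5 293.4] [33.9 48.4] 12.0 z 0.0583
   z> 0.008 845 [410.5 292.5] [94.7 90. ] 15.2 z 0.0231
   z> 0.053 393 [ 657. -148.] [72.2 41.4] 84.6 z 0.0587
   z> 0.008 1546 [ 643.3 -148.1] [110.6 105.3] 84.4 z 0.0231
   z> 0.008 620 [424.3  96.7] [56.7 77.7] 24.6 z 0.0207
   z> 0.053 444 [ 425.3 -286.5] [48.7 32. ] 88.8 z 0.062
   z> 0.008 3680 [ 420.5 -302.9] [203.4  75.6] 86.1 z 0.0261
   z> 0.008 394 [ 573.4 -382.2] [41.5 53.3] 32.9 z 0.0165
all>8mm [  242     0   147   236 28926] [644.8 214.8] [148.5  88.6] 74.5 0.0443
z>26 [  242     0   147   236 22839] [644.8 214.8] [148.5  88.6] 74.5 0.0521
[0.62691523 0.15675099 0.18098782]
(array([2.17, 0.04, 7.08]), np.float64(0.1))
```

View pics/w13.png

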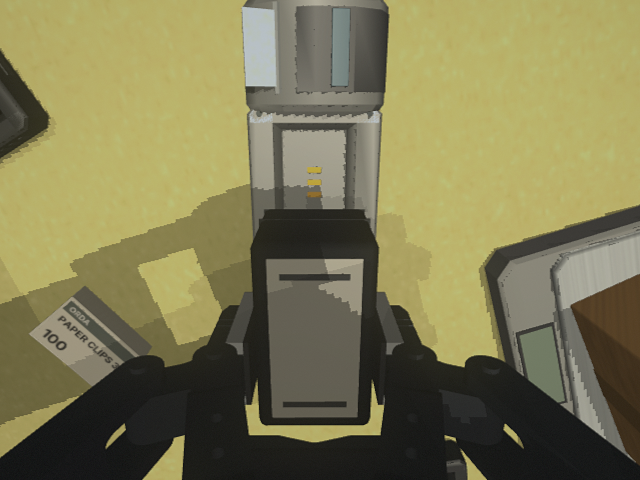

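The wrist view shows the full large pack square in the jaws at (315,340), with the printer's empty well just ahead at (313,170).

Emit:
{"op": "apply_moves", "data": {
  "motion": [
    {"tx":1.95,"ty":0,"tz":0,"turn":0,"jaw":-0.4},
    {"tx":1.95,"ty":0,"tz":3,"turn":0,"jaw":-0.4},
    {"tx":1.95,"ty":0,"tz":6,"turn":0,"jaw":-0.4},
    {"tx":1.95,"ty":0,"tz":7.4,"turn":0,"jaw":-0.4},
    {"tx":1.95,"ty":0,"tz":7.4,"turn":0,"jaw":-0.4}
  ]
}}

```text
time_s: 29.25
position: [0.6311, 0.1739, 0.1035]
tool_rot: [[0.263, 0.965, 0.007], [0.965, -0.263, -0.013], [-0.01, 0.01, -1.0]]
ft_force: [-1.6, 0.0, -3.2]
grip_width: 0.039
```

```bash
python3 -c "
from w import *
print(telemetry.observe()['position'],go(.6338,.1748,.056,-15.3))"
```

```text
[0.63106598 0.1738971  0.10346103] (array([0.21, 0.19, 4.75]), np.float64(0.1))
```

Emit:
{"op": "apply_moves", "data": {
  "motion": [
    {"tx":0.2,"ty":0.2,"tz":1.2,"turn":0,"jaw":-0.4},
    {"tx":0.2,"ty":0.2,"tz":2.4,"turn":0,"jaw":-0.4},
    {"tx":0.2,"ty":0.2,"tz":3.6,"turn":0,"jaw":-0.4},
    {"tx":0.2,"ty":0.2,"tz":4.7,"turn":0,"jaw":-0.4},
    {"tx":0.2,"ty":0.2,"tz":4.7,"turn":0,"jaw":-0.4}
  ]
}}

```text
time_s: 29.67
position: [0.6338, 0.1746, 0.0555]
tool_rot: [[0.263, 0.965, 0.007], [0.965, -0.263, -0.013], [-0.01, 0.01, -1.0]]
ft_force: [-1.0, 0.2, -2.4]
grip_width: 0.039
```

Emit:
{"op": "apply_moves", "data": {
  "motion": [
    {"tx":0,"ty":0,"tz":0,"turn":0,"jaw":0},
    {"tx":0,"ty":0,"tz":0,"turn":0,"jaw":0.5},
    {"tx":0,"ty":0,"tz":0,"turn":0,"jaw":0.5},
    {"tx":0,"ty":0,"tz":0,"turn":0,"jaw":0.5}
  ]
}}

```text
time_s: 30.0
position: [0.6339, 0.1747, 0.0558]
tool_rot: [[0.263, 0.965, 0.007], [0.965, -0.263, -0.013], [-0.01, 0.01, -1.0]]
ft_force: [-0.6, 1.3, 0.5]
grip_width: 0.0637
```

Emit:
{"op": "apply_moves", "data": {
  "motion": [
    {"tx":0,"ty":0,"tz":-4,"turn":0,"jaw":0.5},
    {"tx":0,"ty":0,"tz":-8,"turn":0,"jaw":0.5},
    {"tx":0,"ty":0,"tz":-12,"turn":0,"jaw":0.5},
    {"tx":0,"ty":0,"tz":-15,"turn":0,"jaw":0.5},
    {"tx":0,"ty":0,"tz":-15,"turn":0,"jaw":0.5}
  ]
}}

```text
time_s: 30.42
position: [0.6348, 0.1769, 0.2136]
tool_rot: [[0.263, 0.965, 0.02], [0.965, -0.262, -0.011], [-0.006, 0.023, -1.0]]
ft_force: [0.5, 0.0, 0.7]
grip_width: 0.064
```

Emit:
{"op": "apply_moves", "data": {
  "motion": [
    {"tx":-2,"ty":0,"tz":0,"turn":0,"jaw":0.5},
    {"tx":-4,"ty":0,"tz":0,"turn":0,"jaw":0.5},
    {"tx":-4,"ty":0,"tz":0,"turn":0,"jaw":0.5},
    {"tx":-4,"ty":0,"tz":0,"turn":0,"jaw":0.5}
  ]
}}

```text
time_s: 30.75
position: [0.6242, 0.1378, 0.2139]
tool_rot: [[0.264, 0.964, 0.021], [0.965, -0.264, -0.011], [-0.005, 0.023, -1.0]]
ft_force: [0.2, 0.4, -0.3]
grip_width: 0.064
```

```bash
python3 printer.py w14; python3 -c "
from w import *
look('scene')"
```

```text
t 30.8
side [263 168  54  47] [0.58  0.11  0.008] [0.699 0.294 0.068]
   z> 0.053 503 [641.8 210.9] [151.8  69.6] 76.2 z 0.0602
   z> 0.008 1071 [641.4 200.1] [178.1  89.7] 75.4 z 0.0315
side [168 190  49  36] [0.358 0.245 0.008] [0.465 0.334 0.062]
   z> 0.053 134 [424.4 295.6] [31.8 49.2] 14.3 z 0.0583
   z> 0.008 846 [410.7 292. ] [95.1 88.5] 13.8 z 0.0228
side [354 224  67  50] [ 0.588 -0.206  0.008] [ 0.695 -0.093  0.062]
   z> 0.053 405 [ 657.1 -146.9] [74.8 41.9] 85.6 z 0.0587
   z> 0.008 1545 [ 644.2 -148.6] [110.  105.7] 86.1 z 0.023
side [217 231  42  24] [0.386 0.051 0.008] [0.464 0.139 0.024]
   z> 0.008 617 [424.8  96.6] [57.2 77.1] 22.0 z 0.0208
side [308 293 101  88] [ 0.387 -0.405  0.008] [ 0.464 -0.2    0.065]
   z> 0.053 434 [ 425.3 -287.1] [30.7 48. ] 0.1 z 0.0619
   z> 0.008 3662 [ 421.9 -303.2] [204.   74.8] 87.0 z 0.0262
side [440 314  32  23] [ 0.557 -0.408  0.008] [ 0.599 -0.355  0.021]
   z> 0.008 397 [ 577.3 -380.6] [40.7 53.6] 6.1 z 0.0165
all>8mm [  243     0   132   230 27040] [639.9 195.9] [163.5  89.2] 74.7 0.0522
z>60 [ 279  107   61  104 6088] [634.2 
[... 301 characters left out ...]
 [183.3  89. ] 74.9 z 0.0301
scene [203 187  40  28] [0.357 0.242 0.008] [0.464 0.333 0.06 ]
   z> 0.053 72 [422.  291.9] [31.3 54.1] 14.0 z 0.0567
   z> 0.008 529 [408.6 290.4] [97.2 89. ] 15.4 z 0.0217
scene [235 220  34  18] [0.383 0.052 0.008] [0.462 0.139 0.023]
   z> 0.008 365 [421.4  96.7] [57.9 79.7] 23.7 z 0.0189
scene [344 226  56  38] [ 0.586 -0.208  0.008] [ 0.69  -0.091  0.06 ]
   z> 0.053 230 [ 654.1 -148.9] [72.3 42.1] 85.6 z 0.0571
   z> 0.008 1019 [ 642.8 -147.6] [112.4 106.1] 83.1 z 0.0223
scene [289 269  67  64] [ 0.385 -0.406  0.008] [ 0.462 -0.2    0.065]
   z> 0.053 233 [ 423.4 -288.2] [48.2 31.7] 87.8 z 0.0608
   z> 0.008 1958 [ 420.  -303.6] [205.1  75.5] 87.4 z 0.025
```

View pics/w14.png

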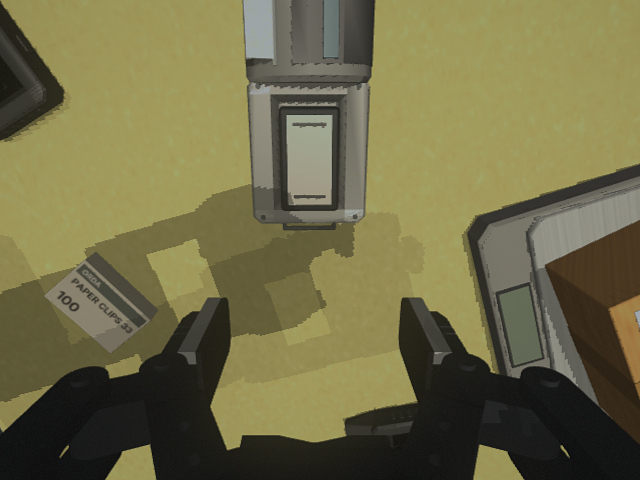

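The full large pack is seated in the printer at (309,160). It was measured at (634.2, 176.5) mm with its top at 63.4 mm, the same height as before the swap. All four packs are home and both bystanders are where they started, so I hand in.

```bash
python3 -c "
from rig import close_job
print(close_job())"
```

```text
the job is handed in; nothing more can be done
None
```

I swapped all four packs and handed the job in at about 31 s of the 128 s. The full packs are in the printer and the scanner, and the flat packs are in the chargers of their size.

In the last camera checks each pack top was at the same height as the pack it replaced:

| Seat | Pack top |
|---|---|
| Label printer | 63.4 mm |
| Scanner | about 61 mm |
| Large charger | 57.4 mm |
| Small charger | 57.3 mm |

- **Position:** each pack measured within about 2 mm of the pack it replaced, and within about 2° of square to its seat.
- **Bystanders:** the clip box and the staple remover read within about 3 mm of where they started, which is measurement noise.
- **Gripper:** it was open and clear of everything at the end. Contact forces stayed below about 10 N.

No check failed. The cameras disagreed with each other by 2–5 mm, for example on the small charger's y, so I lined up the pack and its well in the wrist camera's own readings. The final wide view of the printer cannot tell the pack top from the roll housing, so that seat rests on the wrist view alone. The tool picked up about 0.02 rad of tilt between moves. I did not measure the packs' tilt directly once seated.

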